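# Sort caplets from a pocket tray into a flip-lid pill organizer

### The job

Fill the orange pill organizer from the grey pocket tray: flip up its lids, put every long (36 mm) caplet into the wide compartment and every medium (26 mm) caplet into the narrow one, and leave the short (17 mm) caplets in their pockets. When all are in, shut both lids fully, and do not disturb the dish, the thermometer case or the tweezer.

Things in the scene. Friction and masses are not known exactly. Their poses are not given: they have to be found in the camera images.
- tray: fixed grey pocket tray, 108 (x) x 178 (y) x 10 mm high, 2 x 4 pockets, each 42 (x) by 16 (y) mm and 3 mm deep (pocket floor at 7 mm, tray top at 10 mm). Pocket centres at x = -25, +25 and y = -63, -21, +21, +63 mm from the tray's middle. Caplets lie along the tray's x and stand 9 mm proud of its top. Origin: centre of the underside.
- organizer: fixed orange plastic pill organizer, 64 (x) x 137 (y) x 34 mm high, open-topped walls 3 mm thick, floor 3 mm, with two compartments side by side along y, each under its own flip lid. Origin: centre of the underside; the lids' pull tabs point to its -x, the hinges lie along its +x rim.
- wide_in (a point): centre of the inner floor of the WIDE compartment (inside 58 mm x by 72 mm y, 31 mm deep), 3 mm above the tabletop, axes as the organizer; it is at the organizer's y = +29.5 mm
- narrow_in (a point): centre of the inner floor of the NARROW compartment (inside 58 mm x by 56 mm y, 31 mm deep), 3 mm above the tabletop, axes as the organizer; it is at the organizer's y = -37.5 mm
- wide_lid (a joint): hinge of the flip lid of the wide compartment, rad: 0 shut, 1.57 upright, 1.9 fully back. Starts shut or ajar up to 0.3. Stiff (about 0.4 N at the tab): it stays where it is left. The hinge axis is along the organizer's y at organizer x = +32 mm, z = 35.5 mm; the lid is a 3 mm plate reaching 64 mm from the hinge to the front rim.
- wide_tab (a point): grip point on the wide lid's pull tab, 78 mm from the hinge axis in the lid's plane, at organizer y = 29.5 mm. The tab is 14 mm wide (y), 5 mm thick and sticks out 22 mm past the lid's front edge (64 to 86 mm from the hinge): pinch it across its width from above and swing it about the hinge, tool pointing down. It rises as the lid opens.
- narrow_lid (a joint): hinge of the flip lid of the narrow compartment, rad: 0 shut, 1.57 upright, 1.9 fully back. Starts shut or ajar up to 0.3. Stiff (about 0.4 N at the tab): it stays where it is left. The hinge axis is along the organizer's y at organizer x = +32 mm, z = 35.5 mm; the lid is a 3 mm plate reaching 64 mm from the hinge to the front rim.
- narrow_tab (a point): grip point on the narrow lid's pull tab, 78 mm from the hinge axis in the lid's plane, at organizer y = -37.5 mm. The tab is 14 mm wide (y), 5 mm thick and sticks out 22 mm past the lid's front edge (64 to 86 mm from the hinge): pinch it across its width from above and swing it about the hinge, tool pointing down. It rises as the lid opens.
- long1: Long white caplet, a flat-sided oblong 36 mm long, 12 mm wide and 12 mm high with rounded ends; origin at its centre, x along its length. It starts lying in a pocket of the tray, its centre 13 mm above the tabletop. May be absent.
- long2: Long white caplet, a flat-sided oblong 36 mm long, 12 mm wide and 12 mm high with rounded ends; origin at its centre, x along its length. It starts lying in a pocket of the tray, its centre 13 mm above the tabletop. May be absent.
- long3: Long white caplet, a flat-sided oblong 36 mm long, 12 mm wide and 12 mm high with rounded ends; origin at its centre, x along its length. It starts lying in a pocket of the tray, its centre 13 mm above the tabletop. May be absent.
- medium1: Medium white caplet, a flat-sided oblong 26 mm long, 12 mm wide and 12 mm high with rounded ends; origin at its centre, x along its length. It starts lying in a pocket of the tray, its centre 13 mm above the tabletop. May be absent.
- medium2: Medium white caplet, a flat-sided oblong 26 mm long, 12 mm wide and 12 mm high with rounded ends; origin at its centre, x along its length. It starts lying in a pocket of the tray, its centre 13 mm above the tabletop. May be absent.
- medium3: Medium white caplet, a flat-sided oblong 26 mm long, 12 mm wide and 12 mm high with rounded ends; origin at its centre, x along its length. It starts lying in a pocket of the tray, its centre 13 mm above the tabletop. May be absent.
- short1: Short white caplet, a flat-sided oblong 17 mm long, 12 mm wide and 12 mm high with rounded ends; origin at its centre, x along its length. It starts lying in a pocket of the tray, its centre 13 mm above the tabletop. Always there.
- short2: Short white caplet, a flat-sided oblong 17 mm long, 12 mm wide and 12 mm high with rounded ends; origin at its centre, x along its length. It starts lying in a pocket of the tray, its centre 13 mm above the tabletop. Always there.
- dish: bystander: round beige ceramic dish, 100 mm across, 25 mm high; origin centre of underside
- thermometer_case: bystander: white plastic thermometer case, 130 (x) x 24 x 16 mm; origin centre of underside
- tweezer: bystander: chrome tweezer, 95 mm long (x), lying flat, 5 mm thick; origin near the tabletop below its middle
Not all that is in view belongs to the job. Leave any red look-alike of the long1 alone. Several things have the shape of the organizer; the one meant has the colours described above.

How it is judged:
At the end, for the whole second after the job is handed in: Every long caplet present lies wholly below the rim in the wide compartment and every medium one in the narrow compartment, at rest; both short caplets still lie in the tray within 30 mm of where they began; both lids are shut (within 0.06 rad) (x of long1 in the frame of wide_in between -0.029 and 0.029 m and y of long1 in the frame of wide_in between -0.036 and 0.036 m and z of long1 in the frame of wide_in between 0 and 0.03 m and linear speed of each of long1, long2, long3, medium1, medium2, medium3, short1, short2 below 0.03 m/s and x of long2 in the frame of wide_in between -0.029 and 0.029 m and y of long2 in the frame of wide_in between -0.036 and 0.036 m and z of long2 in the frame of wide_in between 0 and 0.03 m and x of long3 in the frame of wide_in between -0.029 and 0.029 m and y of long3 in the frame of wide_in between -0.036 and 0.036 m and z of long3 in the frame of wide_in between 0 and 0.03 m and x of medium1 in the frame of narrow_in between -0.029 and 0.029 m and y of medium1 in the frame of narrow_in between -0.028 and 0.028 m and z of medium1 in the frame of narrow_in between 0 and 0.03 m and x of medium2 in the frame of narrow_in between -0.029 and 0.029 m and y of medium2 in the frame of narrow_in between -0.028 and 0.028 m and z of medium2 in the frame of narrow_in between 0 and 0.03 m and x of medium3 in the frame of narrow_in between -0.029 and 0.029 m and y of medium3 in the frame of narrow_in between -0.028 and 0.028 m and z of medium3 in the frame of narrow_in between 0 and 0.03 m and x of short1 in the frame of tray between -0.054 and 0.054 m and y of short1 in the frame of tray between -0.089 and 0.089 m and z of short1 in the frame of tray between 0.005 and 0.018 m and distance of each of short1, short2 from where it was at the start of the episode below 0.03 m and x of short2 in the frame of tray between -0.054 and 0.054 m and y of short2 in the frame of tray between -0.089 and 0.089 m and z of short2 in the frame of tray between 0.005 and 0.018 m and value of joint each of wide_lid, narrow_lid below 0.06 rad); the robot touches nothing.
It fails at once if the dish is shifted more than 30 mm (distance of dish from where it was at the start of the episode above 0.03 m).
It fails at once if the thermometer case is shifted more than 30 mm (distance of thermometer_case from where it was at the start of the episode above 0.03 m).
It fails at once if the tweezer is shifted more than 30 mm (distance of tweezer from where it was at the start of the episode above 0.03 m).
Of long1, long2, long3, medium1, medium2, medium3 only 4 to 5 are there at a start; the rules pass over those that are not, and their reading is None.
At some moment in a run one of long1, long2, long3, medium1, medium2, medium3 may be knocked a few centimetres aside while the robot is not near it.
Once in a run the grip may slacken for a moment while it holds something.
It also fails if it takes over 208 s, if anything falls off the work surface, if the arm or the gripper's body presses on something with over 40 N, if the wrist force passes 120 N, or if a joint passes its speed limit or range.

### The arm

A 6-joint arm with a two-finger parallel gripper is mounted at the origin on the work surface. World frame = base frame: x ahead of the robot, y to its left, z up, the work surface at z = 0. Lengths are in m, angles in rad, forces in N, time in s.
With the tool pointing down it reaches from about 0.35 to 0.975 m from the base axis. Payload 4.9 kg.
Tool frame: the origin (TCP) lies between the finger pads, 19 mm behind the fingertips; this is the grasp point; z points along the fingers, y is the line along which they close (so a half turn about z gives the same grasp; the last joint's range is limited). The gripper opens to 85 mm and grips with 20 to 120 N. Pads are 22 mm wide; open, the fingers measure 114 mm over their backs; the gripper's body (76 mm by 85 mm) begins 54 mm behind the grasp point. The pads swing forward as they close: fully open they stand 13 mm farther back than shut.
Start: joints at [-1.357, 0.053, 1.613, -0, 1.476, -0.119], TCP at [0.204, -0.591, 0.25] pointing down, gripper open.
Joint ranges: [-3.01, 3.01], [-1.01, 2.22], [0.06, 2.58], [-1.02, 4.17], [0.09, 2.62], [-3.14, 3.14]. Speed limits (rad/s): [2.57, 2.57, 3.14, 3.14, 3.14, 3.14].

### API

Orientations are given as a unit quaternion [w, x, y, z].
In Python, from plant import manip gives the robot as it stands.
- The arm moves only by the tool send_rows, never from a script. Its argument "increments" is a list of rows, each an object of numbers: "claw": the closure, from -1 (fully open) to 1 (shut); "dx", "dy", "dz": the shift along the tool's x, y, z in units of 0.5 m (1.0 is 0.5 m); "yaw": the turn about the tool's z in units of 1.5 rad (1.0 is 1.5 rad). A call has 1 to 20 rows; each row is the pose to reach, as a shift and turn from the pose commanded when the call began, along the tool's axes at that moment; what a row does not reach only later rows make up. A row lasts 1/8 s, in which the tool goes at most 62.5 mm and 10.7 degrees, less where a joint would pass 70% of its speed; a pose out of reach is approached as far as the arm can. A call with a number of a shift or a turn outside -1 to 1 is refused whole. A call with a gripper value outside its range is refused whole. The fingers move at their own pace and stop on an object; the grip force is fixed at half the most. Time passes only in rows, so rows that repeat a pose let the fingers close. It gives the time, the measured TCP pose, the force, the opening and the grip force at its end, in the units of the state.
- manip.state(): the state, without advancing time (a new reading comes with each control period).
- manip.grab_frame(name): name is "side" or "top" or "wrist"; returns the picture (384x512x3 uint8, red, green, blue); there is no depth.
- manip.camera_params(name): a dict with "camera_matrix" (3x3 intrinsics, pixels), "extrinsics" (4x4, takes a point from world to camera coordinates); the wrist camera has in their place "tool_from_camera" (4x4, takes a point from camera to tool coordinates, whose origin is the TCP and whose axes are the flange's). Camera axes: x right, y down, z forward; pixel columns grow to the right and rows downward; lengths in m; the calibration is good to about 2 mm. A picture is of the moment at which its call begins: read the wrist's pose just before it. camera_params takes no time and is no camera call.
- manip.job_done(): hands the job in; it is judged then, once.
The state is a dict: "time": time; "joint_pos": joint angles; "joint_vel": joint speeds; "joint_efforts": joint torques, N m; "tool_pos": TCP position; "tool_rot": TCP orientation; "contact_force": force on the tool from outside, world axes, zero at the start; "ft_torque": the same for the moment, N m; "gripper_width": opening from 0.0 (shut) to 1.0 (fully open); "grasp_force": force on a finger pad.
Only numpy, scipy, OpenCV 4.12 (cv2) and the standard library are available. Lean on these libraries where they do the work, as an engineer would, in place of code of your own. Each camera call takes 0.05 s, during which the arm holds its last target. There are 200 camera calls.

## Working session

There is one attempt and no reset: what is moved stays moved. The work goes in short steps, Python scripts to look and compute and a tool call to move; the robot and the scene stay as the last step left them, time stands still between calls to the robot, and variables do not carry over. Pictures are saved under pics/ and viewed, at most 14 in all, crops included, and the job is handed in when it is done.

Besides the shell and the picture viewer there is one more tool, called after "Emit:" as name(argument=value, ...) on one line, values as JSON. send_rows: Moves the arm, as the interface text tells. Shifts and turns lie within -1 to 1; 1 stands for 0.5 m of shift or 1.5 rad of turn. Its arguments: {"type":"object","properties":{"increments":{"type":"array","items":{"type":"object","properties":{"claw":{"type":"number"},"dx":{"type":"number"},"dy":{"type":"number"},"dz":{"type":"number"},"yaw":{"type":"number"}}}}},"required":["increments"]}

```bash
ls; mkdir -p pics; cat > h.py <<'E'
import numpy as np, cv2, sys
from scipy.spatial.transform import Rotation as R
from plant import manip
def cam(name):
    p=manip.camera_params(name); K=np.array(p["camera_matrix"])
    if name=="wrist":
        s=manip.state(); q=s["tool_rot"]; T=np.eye(4); T[:3,:3]=R.from_quat([q[1],q[2],q[3],q[0]]).as_matrix(); T[:3,3]=s["tool_pos"]
        E=np.linalg.inv(T@np.array(p["tool_from_camera"]))
    else: E=np.array(p["extrinsics"])
    return K,E
def grab(name,fn=None):
    c=cam(name); im=cv2.cvtColor(np.array(manip.grab_frame(name)),cv2.COLOR_RGB2BGR)
    if fn: cv2.imwrite("pics/"+fn,im)
    return im,c
def px2w(c,u,v,z):
    K,E=c; d=E[:3,:3].T@np.linalg.inv(K)@np.array([u,v,1.]); o=-E[:3,:3].T@E[:3,3]
    return o+d*(z-o[2])/d[2]
def w2px(c,P):
    K,E=c; p=K@(E[:3,:3]@np.asarray(P,float)+E[:3,3]); return p[:2]/p[2]
E
python3 - <<'E'
from h import *
for n in("top","side"):
    im,c=grab(n,n+"0.png"); np.save(n+"K.npy",c[0]); print(n,c[0].round(1).tolist(),c[1].round(3).tolist())
s=manip.state(); print({k:np.round(v,3).tolist() for k,v in s.items()})
print(np.round(manip.camera_params("wrist")["tool_from_camera"],3).tolist())
E
```

```text
pics
top [[444.4, 0.0, 256.6], [0.0, 444.4, 191.2], [0.0, 0.0, 1.0]] [[-0.021, -1.0, -0.013, 0.007], [-0.993, 0.023, -0.12, 0.584], [0.12, 0.011, -0.993, 0.858], [0.0, 0.0, 0.0, 1.0]]
side [[398.8, 0.0, 257.2], [0.0, 398.8, 193.2], [0.0, 0.0, 1.0]] [[-0.986, -0.168, -0.015, 0.591], [-0.117, 0.746, -0.656, 0.101], [0.121, -0.645, -0.755, 0.994], [0.0, 0.0, 0.0, 1.0]]
{'time': 0.1, 'joint_pos': [-1.357, 0.053, 1.614, 0.0, 1.476, -0.119], 'joint_vel': [0.0, -0.002, -0.003, 0.001, 0.0, -0.001], 'joint_efforts': [0.0, -39.491, -37.136, -0.0, 0.004, -0.0], 'tool_pos': [0.204, -0.59, 0.249], 'tool_rot': [-0.001, 0.986, 0.166, -0.0], 'contact_force': [0.374, -0.337, -0.534], 'ft_torque': [-0.005, 0.033, 0.01], 'grasp_force': 0.0, 'gripper_width': 1.003}
[[-0.001, -0.957, -0.29, 0.075], [1.0, -0.001, -0.0, 0.001], [0.0, -0.29, 0.957, -0.123], [0.0, 0.0, 0.0, 1.0]]
```

View pics/top0.png

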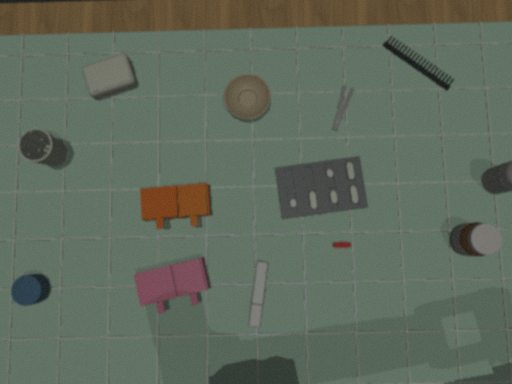

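The top view shows the orange organizer at about (176,203) with its tabs at (160,224) and (195,221). A pink look-alike sits at (172,282). The grey tray is at (321,187) and holds 6 white caplets. The red look-alike is at (341,245). The dish is at (247,97), the tweezer at (343,108) and the case at (258,293). The orange one fits the description, and I'll check it in an enlarged crop.

```bash
python3 - <<'E'
from h import *
im=cv2.imread("pics/top0.png")
a=cv2.resize(im[150:245,125:225],None,fx=6,fy=6,interpolation=cv2.INTER_CUBIC)[:, :400+200]
b=cv2.resize(im[150:225,268:372],None,fx=6,fy=6,interpolation=cv2.INTER_CUBIC)
o=np.zeros((300,800,3),np.uint8); 
A=cv2.resize(im[170:240,125:225],(400,280),interpolation=cv2.INTER_CUBIC); B=cv2.resize(im[150:225,268:368],(400,300),interpolation=cv2.INTER_CUBIC)
o[:280,:400]=A; o[:,400:]=B
o=np.clip(o.astype(float)*1.7,0,255).astype(np.uint8); cv2.imwrite("pics/crop0.png",o)
K=np.load("topK.npy"); c=cam("top")
# white caplets
hsv=cv2.cvtColor(im,cv2.COLOR_BGR2HSV)
roi=im[150:225,268:372].astype(int); g=roi.min(2)
up=cv2.resize(roi.min(2).astype(np.uint8),None,fx=4,fy=4,interpolation=cv2.INTER_CUBIC)
t,m=cv2.threshold(up,110,255,0)
n,l,st,ce=cv2.connectedComponentsWithStats(m)
for i in range(1,n):
    if st[i,4]<100: continue
    pts=np.argwhere(l==i)[:,::-1]/4.+[268-.375,150-.375]
    r=cv2.minAreaRect(pts.astype(np.float32)); bx=cv2.boxPoints(r)
    w=np.array([px2w(c,*p,.017)[:2] for p in bx]); e=sorted([np.linalg.norm(w[0]-w[1]),np.linalg.norm(w[1]-w[2])])
    print("cap",np.round(r[0],1),px2w(c,*r[0],.017).round(4)[:2],np.round(e,4))
# tray quad, orange quad
for nm,(lo,hi) in {"tray":((90,10,50),(130,90,120)),"org":((3,170,80),(18,255,255))}.items():
    m=cv2.inRange(hsv,lo,hi); n,l,st,ce=cv2.connectedComponentsWithStats(m)
    i=1+np.argmax(st[1:,4]); print(nm,st[i],ce[i])
print(hsv[190,300],hsv[205,160],roi.max())
print("side view box");
E
```

```text
cap [350.6 170.6] [ 0.6247 -0.1992] [0.0079 0.0275]
cap [329.5 172.8] [ 0.6212 -0.1559] [0.0088 0.0109]
cap [271.5 185.4] [ 0.5977 -0.0361] [0.0035 0.014 ]
cap [354.1 194.1] [ 0.5758 -0.2042] [0.0087 0.0283]
cap [333.5 196.6] [ 0.5718 -0.162 ] [0.0087 0.0199]
cap [312.8 199.9] [ 0.566  -0.1195] [0.0089 0.0301]
cap [292.6 202.6] [ 0.5612 -0.0782] [0.0092 0.0113]
tray [ 13 275  23  10  32] [ 22.9375  277.71875]
org [ 141  184   69   44 2106] [174.94207028 202.38509022]
[90  7 75] [ 12 197 123] 132
side view box
```

View pics/crop0.png

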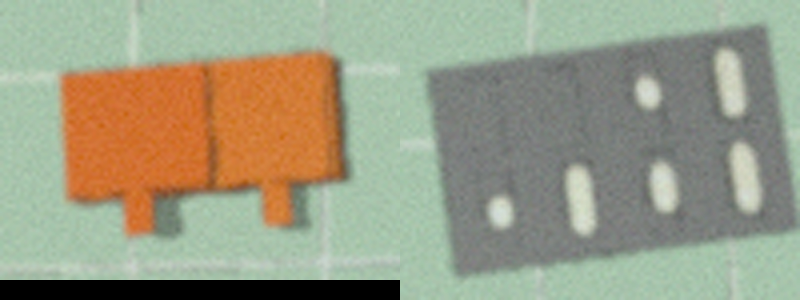

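View pics/side0.png

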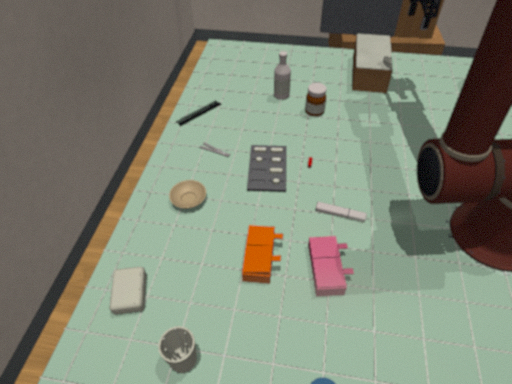

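The left crop shows the orange organizer. The wider lid and its tab are on the left (world +y), and the narrow one is on the right. The right crop shows 3 long caplets (px 354,194; 351,171; 313,200), 1 medium (333,197) and 2 short (329,173; 293,203). The side view confirms one orange and one pink organizer. Next I'll get closer wrist views.

```bash
cat >> h.py <<'E'
def pose():
    s=manip.state(); q=s["tool_rot"]; M=R.from_quat([q[1],q[2],q[3],q[0]]).as_matrix(); return np.array(s["tool_pos"]),M,np.arctan2(M[1,0],M[0,0])
def rows(*targets):
    "targets (x,y,z,theta): world tool-x heading; prints row numbers"
    p,M,th=pose()
    for t in targets:
        d=M.T@(np.array(t[:3])-p)/0.5; a=(th-t[3]+np.pi)%(2*np.pi)-np.pi
        print("dx %.4f dy %.4f dz %.4f yaw %.4f"%(*d,a/1.5))
E
python3 - <<'E'
from h import *
c=cam("top"); print(px2w(c,176,203,.036),px2w(c,160,224,.036),px2w(c,195,221,.036))
rows((.63,-.14,.27,.11),(.61,.175,.27,.11))
print(manip.camera_params("wrist")["camera_matrix"])
E
```

```text
[0.56392065 0.15674158 0.036     ] [0.5225564  0.18871442 0.036     ] [0.5270074  0.11873219 0.036     ]
dx 1.0993 dy -0.5727 dz -0.0409 yaw 0.1485
dx 1.2673 dy -1.1812 dz -0.0397 yaw 0.1485
[[298.23396014   0.         253.5341459 ]
 [  0.         298.23396014 196.86919709]
 [  0.           0.           1.        ]]
```

Emit:
send_rows(increments=[{"dx": 0.99,"dy": -0.57,"dz": -0.04,"yaw": 0.1485,"claw": -1},{"dx": 0.99,"dy": -0.57,"dz": -0.04,"yaw": 0.1485,"claw": -1},{"dx": 0.99,"dy": -0.57,"dz": -0.04,"yaw": 0.1485,"claw": -1},{"dx": 0.99,"dy": -0.57,"dz": -0.04,"yaw": 0.1485,"claw": -1},{"dx": 0.99,"dy": -0.57,"dz": -0.04,"yaw": 0.1485,"claw": -1},{"dx": 0.99,"dy": -0.57,"dz": -0.04,"yaw": 0.1485,"claw": -1},{"dx": 0.99,"dy": -0.57,"dz": -0.04,"yaw": 0.1485,"claw": -1},{"dx": 0.99,"dy": -0.57,"dz": -0.04,"yaw": 0.1485,"claw": -1},{"dx": 0.99,"dy": -0.57,"dz": -0.04,"yaw": 0.1485,"claw": -1},{"dx": 0.99,"dy": -0.57,"dz": -0.04,"yaw": 0.1485,"claw": -1},{"dx": 0.99,"dy": -0.57,"dz": -0.04,"yaw": 0.1485,"claw": -1},{"dx": 0.99,"dy": -0.57,"dz": -0.04,"yaw": 0.1485,"claw": -1}])

```text
time: 1.6
tool_pos: [0.5781, -0.1607, 0.2697]
tool_rot: [0.0, 0.999, 0.054, -0.0]
contact_force: [0.2, -0.4, 0.2]
gripper_width: 1.001
grasp_force: 0.0
```

```bash
python3 - <<'E'
from h import *
import pickle
im,c=grab("wrist","w1.png"); pickle.dump(c,open("w1.pkl","wb"))
rows((.63,-.14,.27,.11),(.61,.16,.27,.11)); print(pose()[0],pose()[2])
E
```

```text
dx 0.1078 dy -0.0304 dz -0.0005 yaw -0.0014
dx 0.1326 dy -0.6312 dz -0.0006 yaw -0.0014
[ 0.57807404 -0.16090643  0.26977592] 0.10796132900281154
```

View pics/w1.png

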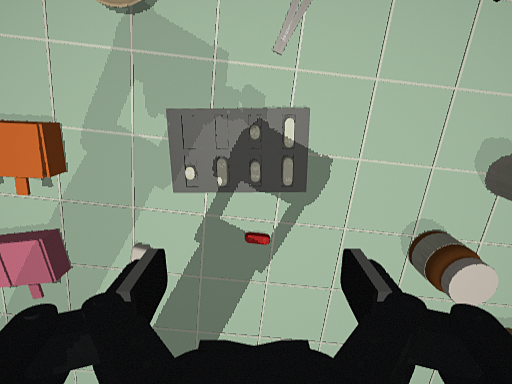

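The wrist view shows the tray with corners at about (167,109), (308,108), (310,191) and (174,192). Its caplets match the top view, and the orange organizer is at the left edge. I'll measure the tray here, then look at the organizer.

```bash
cat > tray.py <<'E'
from h import *
import pickle
im=cv2.imread("pics/w1.png"); c=pickle.load(open("w1.pkl","rb")); ct=cam("top"); T=cv2.imread("pics/top0.png")
hsv=cv2.cvtColor(im,cv2.COLOR_BGR2HSV)
m=((hsv[...,1]<50)).astype(np.uint8)*255; k=np.zeros_like(m); k[85:215,150:330]=m[85:215,150:330]
k=cv2.morphologyEx(k,cv2.MORPH_CLOSE,np.ones((15,15)))
k=cv2.morphologyEx(k,cv2.MORPH_OPEN,np.ones((9,9)))
n,l,st,_=cv2.connectedComponentsWithStats(k); i=1+np.argmax(st[1:,4]); print(st[i])
pts=np.argwhere(l==i)[:,::-1]
W=np.array([px2w(c,*p,.010)[:2] for p in pts]); r=cv2.minAreaRect((W*1000).astype(np.float32)); print("wrist tray",r)
hs=cv2.cvtColor(T,cv2.COLOR_BGR2HSV); m=(hs[...,1]<35).astype(np.uint8)*255; k=np.zeros_like(m); k[145:230,262:380]=m[145:230,262:380]
k=cv2.morphologyEx(k,cv2.MORPH_CLOSE,np.ones((7,7)))
k=cv2.morphologyEx(k,cv2.MORPH_OPEN,np.ones((7,7)))
n,l,st,_=cv2.connectedComponentsWithStats(k); i=1+np.argmax(st[1:,4]); print(st[i])
W=np.array([px2w(ct,*p[::-1],.010)[:2] for p in np.argwhere(l==i)]); print("top tray",cv2.minAreaRect((W*1000).astype(np.float32)))
for u,v in [(350.6,170.6),(329.5,172.8),(354.1,194.1),(333.5,196.6),(312.8,199.9),(292.6,202.6)]:
    P=px2w(ct,u,v,.017); print(P[:2].round(4),"in wrist px",w2px(c,P).round(1))
E
python3 tray.py
```

```text
[  150    85   180   130 23400]
wrist tray ((592.8305053710938, -140.7919464111328), (165.23789978027344, 244.38394165039062), 6.179314613342285)
[ 262  145  117   85 9112]
top tray ((593.8817138671875, -136.74053955078125), (240.62632751464844, 175.03570556640625), 88.61299896240234)
[ 0.6246 -0.1993] in wrist px [287.8 134. ]
[ 0.6211 -0.1559] in wrist px [252.6 133. ]
[ 0.5759 -0.2042] in wrist px [286.2 172.8]
[ 0.5717 -0.162 ] in wrist px [253.3 172.5]
[ 0.5659 -0.1196] in wrist px [220.  173.4]
[ 0.5613 -0.0782] in wrist px [187.6 173.5]
```

Emit:
send_rows(increments=[{"dx": 0.133,"dy": -0.631,"claw": 0.3},{"dx": 0.133,"dy": -0.631,"claw": 0.3},{"dx": 0.133,"dy": -0.631,"claw": 0.3},{"dx": 0.133,"dy": -0.631,"claw": 0.3},{"dx": 0.133,"dy": -0.631,"claw": 0.3},{"dx": 0.133,"dy": -0.631,"claw": 0.3},{"dx": 0.133,"dy": -0.631,"claw": 0.3},{"dx": 0.133,"dy": -0.631,"claw": 0.3}])

```text
invalid input
```

```bash
python3 - <<'E'
from h import *
import pickle
im,c=grab("wrist","w2.png"); pickle.dump(c,open("w2.pkl","wb"))
print(pose()[0],pose()[2])
o=cv2.resize(im[90:290,60:360],None,fx=2.66,fy=2.66,interpolation=cv2.INTER_CUBIC); cv2.imwrite("pics/w2c.png",o)
E
```

```text
[ 0.57810654 -0.16090515  0.2698996 ] 0.10791440567664935
```

View pics/w2.png

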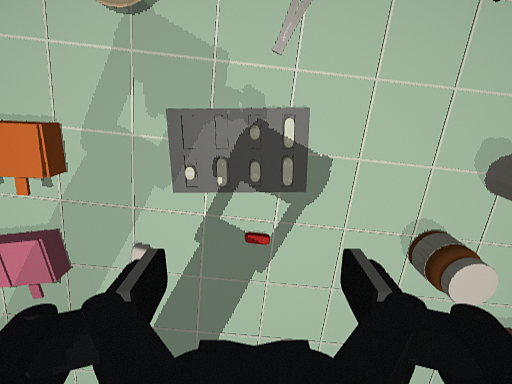

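The arm didn't move and the view is unchanged. The row was probably refused because fields were left out, so I'll resend it with every field.

Emit:
send_rows(increments=[{"dx": 0.133,"dy": -0.631,"dz": 0,"yaw": 0,"claw": 0.3},{"dx": 0.133,"dy": -0.631,"dz": 0,"yaw": 0,"claw": 0.3},{"dx": 0.133,"dy": -0.631,"dz": 0,"yaw": 0,"claw": 0.3},{"dx": 0.133,"dy": -0.631,"dz": 0,"yaw": 0,"claw": 0.3},{"dx": 0.133,"dy": -0.631,"dz": 0,"yaw": 0,"claw": 0.3},{"dx": 0.133,"dy": -0.631,"dz": 0,"yaw": 0,"claw": 0.3},{"dx": 0.133,"dy": -0.631,"dz": 0,"yaw": 0,"claw": 0.3},{"dx": 0.133,"dy": -0.631,"dz": 0,"yaw": 0,"claw": 0.3}])

```text
time: 2.7
tool_pos: [0.6105, 0.1594, 0.27]
tool_rot: [0.0, 0.999, 0.054, -0.0]
contact_force: [-0.6, -0.5, -0.5]
gripper_width: 0.35
grasp_force: 0.0
```

```bash
python3 - <<'E'
from h import *
import pickle
im,c=grab("wrist","w3.png"); pickle.dump(c,open("w3.pkl","wb"))
print(pose()[0],pose()[2])
E
```

```text
[0.6105017  0.15940459 0.27002564] 0.10757132584942497
```

View pics/w3.png

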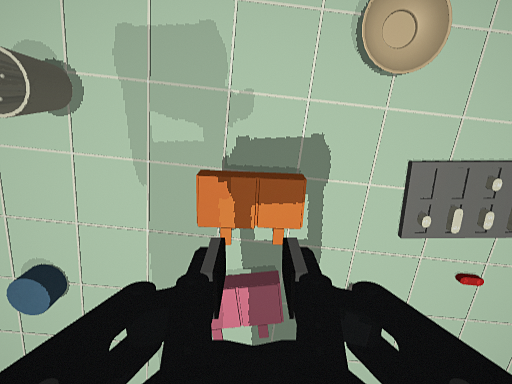

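The closer wrist view shows the orange organizer at (198–305, 170–230) with tabs at (226,236) and (278,236), and the tray with 4 caplets visible at right. I'll fit the organizer model (pose and lid angles) to its silhouettes in all three cameras, and the tray in two.

```bash
cat > fit.py <<'E'
from h import *
import pickle
from scipy.optimize import differential_evolution, minimize
from scipy.spatial import ConvexHull
S=3
def box(x,y,z): return np.array([[a,b,c] for a in x for b in y for c in z])/1000
def rot(P,a):  # lid box in lid frame: r,y,h -> organizer
    r,y,h=P.T; return np.c_[.032-(r*np.cos(a)-h*np.sin(a))*1, y, .0355+r*np.sin(a)+h*np.cos(a)]
def parts(a,b):
    o=[box((-32,32),(-68.5,68.5),(0,34))]
    for ang,y0,y1,yc in((a,-7,68.5,29.5),(b,-68.5,-9,-37.5)):
        o+=[rot(box((0,64),(y0,y1),(-1.5,1.5)),ang),rot(box((64,86),(yc-7,yc+7),(-2.5,2.5)),ang)]
    return o
def render(ps,pose,c,roi):
    u0,v0,u1,v1=roi; m=np.zeros(((v1-v0)*S,(u1-u0)*S),np.uint8); K,E=c
    x,y,t=pose; Rz=np.array([[np.cos(t),-np.sin(t),0],[np.sin(t),np.cos(t),0],[0,0,1]])
    for P in ps:
        W=P@Rz.T+[x,y,0]; q=(E[:3,:3]@W.T).T+E[:3,3]; q=(K@q.T).T; q=q[:,:2]/q[:,2:]
        q=((q-[u0,v0]+.5)*S-.5).astype(np.float32); h=cv2.convexHull(q); cv2.fillConvexPoly(m,np.round(h*16).astype(np.int32),255,lineType=cv2.LINE_AA,shift=4)
    return m
def target(im,roi,sat=True):
    u0,v0,u1,v1=roi; h=cv2.cvtColor(cv2.resize(im[v0:v1,u0:u1],None,fx=S,fy=S,interpolation=cv2.INTER_CUBIC),cv2.COLOR_BGR2HSV)
    return h
if __name__=="__main__":
    V=[]
    for im,c,roi in((cv2.imread("pics/top0.png"),cam("top"),(128,170,222,240)),(cv2.imread("pics/side0.png"),cam("side"),(230,215,295,292)),(cv2.imread("pics/w3.png"),pickle.load(open("w3.pkl","rb")),(185,158,318,236))):
        h=target(im,roi); V.append((cv2.inRange(h,(0,130,40),(22,255,255)).astype(float)/255,c,roi))
    def cost(p,each=False):
        e=[]
        for m,c,roi in V:
            r=render(parts(p[3],p[4]),p[:3],c,roi)/255.; e.append(np.abs(r-m).sum()/m.sum())
        return e if each else sum(e)
    r=differential_evolution(cost,[(.54,.59),(.135,.18),(-.1,.25),(0,.32),(0,.32)],seed=1,popsize=10,maxiter=60,tol=1e-5)
    print(r.x.round(4),np.round(cost(r.x,True),3)); np.save("org.npy",r.x)
    for i in range(3):
        VV=V; V=[VV[i]]; q=minimize(cost,r.x[:],method="Nelder-Mead"); print(i,q.x.round(4),q.fun); V=VV
E
time python3 fit.py
```

```text
[0.5693 0.1587 0.0673 0.1062 0.0006] [0.124 0.116 0.032]
0 [0.5678 0.1605 0.0671 0.1083 0.0007] 0.11450678277064398
1 [0.5679 0.1569 0.0704 0.1071 0.0007] 0.11009091232418738
2 [0.5692 0.1586 0.0701 0.0613 0.0008] 0.027208436790250253
real	0m13.402s
user	0m11.555s
sys	0m2.375s
```

The fit is consistent in every view: centre (0.569, 0.159), yaw 0.068, wide lid ajar by about 0.1 and narrow lid shut. That gives tab heights of about 43 and 36 mm. I'll start with the wide tab.

```bash
cat >> h.py <<'E'
OX,OY,OT=.5692,.1587,.068
def ow(x,y,z,th=OT): # organizer mm -> world target
    c,s=np.cos(OT),np.sin(OT); x,y=x/1000,y/1000
    return (OX+c*x-s*y, OY+s*x+c*y, z/1000, th)
def tab(a,yc,r=80,up=10): return ow(32-r*np.cos(a),yc,35.5+r*np.sin(a)+up)
E
python3 - <<'E'
from h import *
t=tab(.09,29.5); rows((*t[:2],.13,t[3]),t); print(t)
E
```

```text
dx -0.1752 dy -0.0703 dz 0.2800 yaw 0.0264
dx -0.1752 dy -0.0703 dz 0.4347 yaw 0.0264
(np.float64(0.5196295119087336), np.float64(0.18489233732018204), np.float64(0.05269028393584088), 0.068)
```

Emit:
send_rows(increments=[{"dx": -0.175,"dy": -0.07,"dz": 0.14,"yaw": 0.026,"claw": 0.3},{"dx": -0.175,"dy": -0.07,"dz": 0.28,"yaw": 0.026,"claw": 0.3},{"dx": -0.175,"dy": -0.07,"dz": 0.28,"yaw": 0.026,"claw": 0.3},{"dx": -0.175,"dy": -0.07,"dz": 0.28,"yaw": 0.026,"claw": 0.3},{"dx": -0.175,"dy": -0.07,"dz": 0.35,"yaw": 0.026,"claw": 0.3},{"dx": -0.175,"dy": -0.07,"dz": 0.4,"yaw": 0.026,"claw": 0.3},{"dx": -0.175,"dy": -0.07,"dz": 0.434,"yaw": 0.026,"claw": 0.3},{"dx": -0.175,"dy": -0.07,"dz": 0.434,"yaw": 0.026,"claw": 0.3},{"dx": -0.175,"dy": -0.07,"dz": 0.434,"yaw": 0.026,"claw": 1},{"dx": -0.175,"dy": -0.07,"dz": 0.434,"yaw": 0.026,"claw": 1},{"dx": -0.175,"dy": -0.07,"dz": 0.434,"yaw": 0.026,"claw": 1},{"dx": -0.175,"dy": -0.07,"dz": 0.434,"yaw": 0.026,"claw": 1}])

```text
time: 4.25
tool_pos: [0.5209, 0.1859, 0.0542]
tool_rot: [0.001, 0.999, 0.036, 0.002]
contact_force: [1.9, -4.1, 0.3]
gripper_width: 0.141
grasp_force: 58.4
```

```bash
python3 - <<'E'
from h import *
s=manip.state(); print(s["gripper_width"],s["contact_force"],s["grasp_force"],pose()[0],pose()[2])
im,c=grab("wrist","w4.png")
rows(*[tab(a,29.5) for a in np.linspace(.09,1.82,18)])
E
```

```text
0.14084963882718893 [ 1.85423907 -4.0729958   0.31136666] 58.44011664390564 [0.52090474 0.18592075 0.05416242] 0.07115706715008226
dx -0.0027 dy 0.0019 dz 0.0029 yaw 0.0021
dx -0.0003 dy 0.0019 dz -0.0132 yaw 0.0021
dx 0.0036 dy 0.0019 dz -0.0290 yaw 0.0021
dx 0.0092 dy 0.0020 dz -0.0443 yaw 0.0021
dx 0.0163 dy 0.0020 dz -0.0590 yaw 0.0021
dx 0.0248 dy 0.0021 dz -0.0728 yaw 0.0021
dx 0.0347 dy 0.0021 dz -0.0857 yaw 0.0021
dx 0.0458 dy 0.0022 dz -0.0976 yaw 0.0021
dx 0.0581 dy 0.0022 dz -0.1083 yaw 0.0021
dx 0.0714 dy 0.0023 dz -0.1176 yaw 0.0021
dx 0.0856 dy 0.0023 dz -0.1256 yaw 0.0021
dx 0.1006 dy 0.0024 dz -0.1320 yaw 0.0021
dx 0.1161 dy 0.0024 dz -0.1370 yaw 0.0021
dx 0.1320 dy 0.0025 dz -0.1403 yaw 0.0021
dx 0.1482 dy 0.0025 dz -0.1420 yaw 0.0021
dx 0.1645 dy 0.0026 dz -0.1420 yaw 0.0021
dx 0.1807 dy 0.0026 dz -0.1404 yaw 0.0021
dx 0.1966 dy 0.0027 dz -0.1371 yaw 0.0021
```

View pics/w4.png

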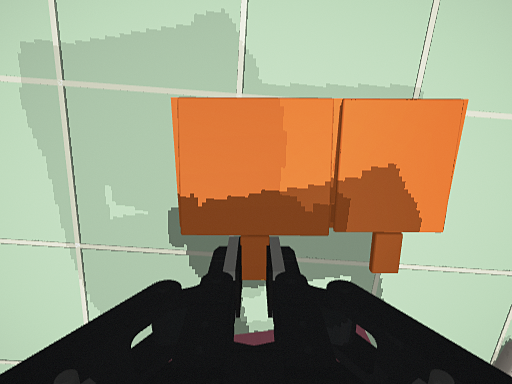

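The wide tab at (254,258) is held between the fingers, and the narrow tab stands clear at (386,253). Now I'll swing the lid open.

Emit:
send_rows(increments=[{"dx": 0.002,"dy": 0,"dz": -0.016,"yaw": 0,"claw": 1},{"dx": 0.006,"dy": 0,"dz": -0.032,"yaw": 0,"claw": 1},{"dx": 0.012,"dy": 0,"dz": -0.047,"yaw": 0,"claw": 1},{"dx": 0.019,"dy": 0,"dz": -0.062,"yaw": 0,"claw": 1},{"dx": 0.027,"dy": 0,"dz": -0.076,"yaw": 0,"claw": 1},{"dx": 0.037,"dy": 0,"dz": -0.089,"yaw": 0,"claw": 1},{"dx": 0.048,"dy": 0,"dz": -0.1,"yaw": 0,"claw": 1},{"dx": 0.061,"dy": 0,"dz": -0.111,"yaw": 0,"claw": 1},{"dx": 0.074,"dy": 0,"dz": -0.12,"yaw": 0,"claw": 1},{"dx": 0.088,"dy": 0,"dz": -0.128,"yaw": 0,"claw": 1},{"dx": 0.103,"dy": 0,"dz": -0.135,"yaw": 0,"claw": 1},{"dx": 0.119,"dy": 0,"dz": -0.14,"yaw": 0,"claw": 1},{"dx": 0.135,"dy": 0,"dz": -0.143,"yaw": 0,"claw": 1},{"dx": 0.151,"dy": 0,"dz": -0.145,"yaw": 0,"claw": 1},{"dx": 0.167,"dy": 0,"dz": -0.145,"yaw": 0,"claw": 1},{"dx": 0.183,"dy": 0,"dz": -0.143,"yaw": 0,"claw": 1},{"dx": 0.199,"dy": 0,"dz": -0.14,"yaw": 0,"claw": 1},{"dx": 0.199,"dy": 0,"dz": -0.14,"yaw": 0,"claw": 1}])

```text
time: 6.55
tool_pos: [0.6197, 0.1941, 0.1238]
tool_rot: [-0.001, 0.999, 0.036, 0.001]
contact_force: [-0.4, 0.4, 0.3]
gripper_width: 0.0
grasp_force: 0.0
```

```bash
python3 - <<'E'
from h import *
s=manip.state(); print(s["gripper_width"],np.round(s["contact_force"],1),s["grasp_force"],pose()[0],pose()[2],tab(1.82,29.5))
E
```

```text
4.829640647717383e-05 [-0.4  0.4  0.3] 0.0 [0.61965484 0.19414491 0.12379922] 0.07121479008362626 (np.float64(0.6188065753645946), np.float64(0.1916467917116194), np.float64(0.1230287303104365), 0.068)
```

The gripper is shut on nothing, so the tab slipped out somewhere on the arc. I'll look before mending it.

```bash
cat > view.py <<'E'
from h import *
import sys
n=sys.argv[1]; a=grab("side",n+"_s.png")[0]; b=grab("wrist",n+"_w.png")[0]
A=cv2.resize(a[170:300,195:325],(400,400),interpolation=cv2.INTER_CUBIC); B=cv2.resize(b,(400,300)); o=np.zeros((400,800,3),np.uint8); o[:,:400]=A; o[:300,400:]=B; cv2.imwrite("pics/"+n+".png",o)
E
python3 view.py v5
```

```text
(no output)
```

View pics/v5.png

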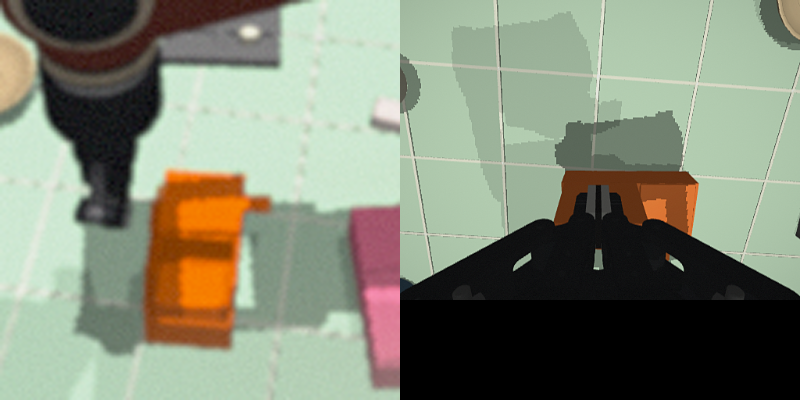

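Emit:
send_rows(increments=[{"dx": 0,"dy": 0,"dz": -0.12,"yaw": 0,"claw": 0.3},{"dx": 0,"dy": 0,"dz": -0.24,"yaw": 0,"claw": 0.3},{"dx": 0,"dy": 0,"dz": -0.3,"yaw": 0,"claw": 0.3},{"dx": 0,"dy": 0,"dz": -0.3,"yaw": 0,"claw": 0.3},{"dx": 0,"dy": 0,"dz": -0.3,"yaw": 0,"claw": 0.3}])

```text
time: 7.28
tool_pos: [0.618, 0.1936, 0.2715]
tool_rot: [0.0, 0.999, 0.036, -0.001]
contact_force: [-0.2, -0.3, 0.1]
gripper_width: 0.354
grasp_force: 0.0
```

```bash
cat > lids.py <<'E'
from fit import *
def lids(tag,dark=40):
    V=[]
    for n,roi in(("side",(200,175,310,300)),("wrist",(120,60,390,236))):
        im,c=grab(n,tag+"_"+n[0]+".png"); h=target(im,roi); m=cv2.inRange(h,(0,130,40),(22,255,255)).astype(float)/255
        V.append((m,c,roi,(h[...,2]>dark).astype(float)))
    out=[]
    def cost(p):
        e=0
        for m,c,roi,k in V:
            r=render(parts(*p),(OX,OY,OT),c,roi)/255.; e+=(np.abs(r-m)*k).sum()/m.sum()
        return e
    r=differential_evolution(cost,[(0,1.95),(0,1.95)],seed=1,popsize=15,maxiter=30)
    print("lids wide,narrow",r.x.round(3),r.fun)
    for v in range(2):
        V2=V; V=[V2[v]]; q=differential_evolution(cost,[(0,1.95),(0,1.95)],seed=1,popsize=15,maxiter=30); print(v,q.x.round(3),q.fun); V=V2
if __name__=="__main__": lids(sys.argv[1])
E
python3 lids.py l1; python3 view.py v6
```

```text
lids wide,narrow [1.455 0.   ] 0.14302431887583492
0 [1.457 0.002] 0.09553015903958934
1 [1.831 0.   ] 0.03847747583742183
```

View pics/v6.png

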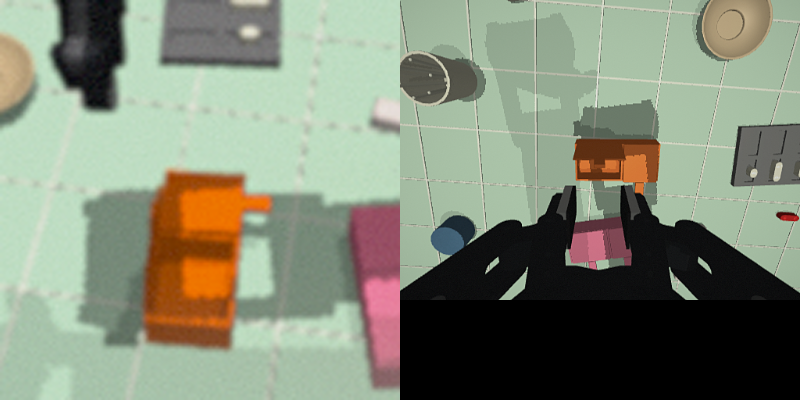

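The wrist view shows the wide compartment open, with its lid standing at the back at (600,148) and the narrow lid still shut. To get the lid angle numerically, I'll check the cost profile.

```bash
python3 - <<'E'
from fit import *
c2={"s":(cam("side"),(200,175,310,300)),"w":(cam("wrist"),(120,60,390,236))}
for k,(c,roi) in c2.items():
    im=cv2.imread(f"pics/v6_{k}.png"); h=target(im,roi); m=cv2.inRange(h,(0,130,40),(22,255,255))/255.; kk=h[...,2]>40
    print(k,[(a,round(float((np.abs(render(parts(a,0),(OX,OY,OT),c,roi)/255.-m)*kk).sum()/m.sum()),3)) for a in (0.2,.5,.8,1.1,1.3,1.4,1.5,1.6,1.7,1.8,1.9)])
im=cv2.imread("pics/v6_w.png")[155:250,205:345]; a=cv2.resize(im,(560,380),interpolation=cv2.INTER_CUBIC)
c=c2["w"][0]; 
for ang,col in((1.45,(255,0,0)),(1.83,(0,255,0))):
    for P in parts(ang,0)[1:3]:
        t=OT;Rz=np.array([[np.cos(t),-np.sin(t),0],[np.sin(t),np.cos(t),0],[0,0,1]])
        q=np.array([w2px(c,p) for p in P@Rz.T+[OX,OY,0]]); q=(q-[205,155]+.5)*4; cv2.polylines(a,[cv2.convexHull(q.astype(np.int32))],True,col,1)
cv2.imwrite("pics/v6c.png",a)
E
```

```text
s [(0.2, 0.141), (0.5, 0.123), (0.8, 0.103), (1.1, 0.103), (1.3, 0.103), (1.4, 0.102), (1.5, 0.123), (1.6, 0.193), (1.7, 0.258), (1.8, 0.316), (1.9, 0.369)]
w [(0.2, 0.076), (0.5, 0.083), (0.8, 0.075), (1.1, 0.063), (1.3, 0.053), (1.4, 0.051), (1.5, 0.048), (1.6, 0.047), (1.7, 0.045), (1.8, 0.042), (1.9, 0.049)]
```

View pics/v6c.png

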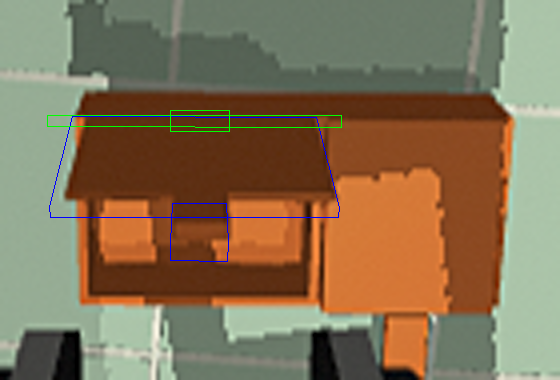

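The enlarged crop shows the wide lid seen from behind, with its edge at row 197. That lies between the drawn 1.45 (row 215) and 1.83 (row 127) outlines, so it is at about 1.5 rad. I'll push it further back with shut fingers from its front side.

```bash
python3 - <<'E'
from h import *
rows(ow(-18,29.5,200),ow(-18,29.5,114),ow(37,29.5,114),ow(10,29.5,114),ow(10,29.5,220))
E
```

```text
dx -0.1375 dy 0.0031 dz 0.1418 yaw 0.0021
dx -0.1369 dy 0.0031 dz 0.3138 yaw 0.0021
dx -0.0269 dy 0.0034 dz 0.3134 yaw 0.0021
dx -0.0809 dy 0.0033 dz 0.3136 yaw 0.0021
dx -0.0817 dy 0.0033 dz 0.1016 yaw 0.0021
```

Emit:
send_rows(increments=[{"dx": -0.137,"dy": 0.003,"dz": 0.05,"yaw": 0,"claw": 1},{"dx": -0.137,"dy": 0.003,"dz": 0.14,"yaw": 0,"claw": 1},{"dx": -0.137,"dy": 0.003,"dz": 0.25,"yaw": 0,"claw": 1},{"dx": -0.137,"dy": 0.003,"dz": 0.314,"yaw": 0,"claw": 1},{"dx": -0.137,"dy": 0.003,"dz": 0.314,"yaw": 0,"claw": 1},{"dx": -0.11,"dy": 0.003,"dz": 0.314,"yaw": 0,"claw": 1},{"dx": -0.09,"dy": 0.003,"dz": 0.314,"yaw": 0,"claw": 1},{"dx": -0.075,"dy": 0.003,"dz": 0.314,"yaw": 0,"claw": 1},{"dx": -0.06,"dy": 0.003,"dz": 0.314,"yaw": 0,"claw": 1},{"dx": -0.045,"dy": 0.003,"dz": 0.314,"yaw": 0,"claw": 1},{"dx": -0.035,"dy": 0.003,"dz": 0.314,"yaw": 0,"claw": 1},{"dx": -0.027,"dy": 0.003,"dz": 0.314,"yaw": 0,"claw": 1},{"dx": -0.027,"dy": 0.003,"dz": 0.314,"yaw": 0,"claw": 1},{"dx": -0.027,"dy": 0.003,"dz": 0.314,"yaw": 0,"claw": 1}])

```text
time: 9.22
tool_pos: [0.6054, 0.1911, 0.116]
tool_rot: [-0.0, 0.999, 0.036, 0.0]
contact_force: [0.3, 0.4, -0.0]
gripper_width: -0.003
grasp_force: 0.0
```

```bash
python3 - <<'E'
from h import *
print(pose()[0],ow(37,29.5,114))
rows(ow(10,29.5,114),ow(10,29.5,220),ow(-30,-37.5,130),tab(0.005,-37.5))
E
```

```text
[0.6054006  0.19108296 0.1160248 ] (np.float64(0.6041100345578218), np.float64(0.19064588372813768), 0.114, 0.068)
dx -0.0566 dy 0.0005 dz 0.0040 yaw 0.0021
dx -0.0566 dy 0.0005 dz -0.2080 yaw 0.0021
dx -0.1370 dy 0.1343 dz -0.0280 yaw 0.0021
dx -0.1731 dy 0.1342 dz 0.1402 yaw 0.0021
```

Emit:
send_rows(increments=[{"dx": -0.1,"dy": 0.0,"dz": -0.02,"yaw": 0,"claw": 0.3},{"dx": -0.173,"dy": 0.07,"dz": -0.04,"yaw": 0.002,"claw": 0.3},{"dx": -0.173,"dy": 0.134,"dz": -0.03,"yaw": 0.002,"claw": 0.3},{"dx": -0.173,"dy": 0.134,"dz": -0.03,"yaw": 0.002,"claw": 0.3},{"dx": -0.173,"dy": 0.134,"dz": 0.05,"yaw": 0.002,"claw": 0.3},{"dx": -0.173,"dy": 0.134,"dz": 0.11,"yaw": 0.002,"claw": 0.3},{"dx": -0.173,"dy": 0.134,"dz": 0.14,"yaw": 0.002,"claw": 0.3},{"dx": -0.173,"dy": 0.134,"dz": 0.14,"yaw": 0.002,"claw": 0.3},{"dx": -0.173,"dy": 0.134,"dz": 0.14,"yaw": 0.002,"claw": 1},{"dx": -0.173,"dy": 0.134,"dz": 0.14,"yaw": 0.002,"claw": 1},{"dx": -0.173,"dy": 0.134,"dz": 0.14,"yaw": 0.002,"claw": 1},{"dx": -0.173,"dy": 0.134,"dz": 0.14,"yaw": 0.002,"claw": 1}])

```text
time: 10.72
tool_pos: [0.5249, 0.1185, 0.047]
tool_rot: [-0.0, 0.999, 0.034, 0.001]
contact_force: [2.0, 3.4, 1.1]
gripper_width: 0.138
grasp_force: 58.5
```

```bash
python3 - <<'E'
from h import *
print(pose()[0],tab(.0,-37.5))
rows(*[tab(a,-37.5) for a in np.linspace(0,1.5,16)])
E
```

```text
[0.52492969 0.1184739  0.04696323] (np.float64(0.523858968498143), np.float64(0.11802518147123951), np.float64(0.0455), 0.068)
dx -0.0022 dy 0.0008 dz 0.0029 yaw -0.0000
dx -0.0014 dy 0.0007 dz -0.0131 yaw -0.0000
dx 0.0011 dy 0.0007 dz -0.0289 yaw -0.0000
dx 0.0051 dy 0.0007 dz -0.0443 yaw -0.0000
dx 0.0106 dy 0.0007 dz -0.0594 yaw -0.0000
dx 0.0176 dy 0.0007 dz -0.0737 yaw -0.0000
dx 0.0260 dy 0.0007 dz -0.0873 yaw -0.0000
dx 0.0357 dy 0.0007 dz -0.1000 yaw -0.0000
dx 0.0466 dy 0.0007 dz -0.1117 yaw -0.0000
dx 0.0587 dy 0.0007 dz -0.1222 yaw -0.0000
dx 0.0717 dy 0.0007 dz -0.1315 yaw -0.0000
dx 0.0856 dy 0.0007 dz -0.1394 yaw -0.0000
dx 0.1002 dy 0.0006 dz -0.1459 yaw -0.0000
dx 0.1154 dy 0.0006 dz -0.1509 yaw -0.0000
dx 0.1310 dy 0.0006 dz -0.1544 yaw -0.0000
dx 0.1469 dy 0.0006 dz -0.1563 yaw -0.0000
```

Emit:
send_rows(increments=[{"dx": 0.001,"dy": 0,"dz": -0.016,"yaw": 0,"claw": 1},{"dx": 0.003,"dy": 0,"dz": -0.032,"yaw": 0,"claw": 1},{"dx": 0.007,"dy": 0,"dz": -0.047,"yaw": 0,"claw": 1},{"dx": 0.013,"dy": 0,"dz": -0.062,"yaw": 0,"claw": 1},{"dx": 0.02,"dy": 0,"dz": -0.077,"yaw": 0,"claw": 1},{"dx": 0.028,"dy": 0,"dz": -0.09,"yaw": 0,"claw": 1},{"dx": 0.038,"dy": 0,"dz": -0.103,"yaw": 0,"claw": 1},{"dx": 0.049,"dy": 0,"dz": -0.115,"yaw": 0,"claw": 1},{"dx": 0.061,"dy": 0,"dz": -0.125,"yaw": 0,"claw": 1},{"dx": 0.074,"dy": 0,"dz": -0.134,"yaw": 0,"claw": 1},{"dx": 0.088,"dy": 0,"dz": -0.142,"yaw": 0,"claw": 1},{"dx": 0.102,"dy": 0,"dz": -0.149,"yaw": 0,"claw": 1},{"dx": 0.117,"dy": 0,"dz": -0.154,"yaw": 0,"claw": 1},{"dx": 0.133,"dy": 0,"dz": -0.157,"yaw": 0,"claw": 1},{"dx": 0.133,"dy": 0,"dz": -0.157,"yaw": 0,"claw": 1}])

```text
time: 12.6
tool_pos: [0.5906, 0.1228, 0.1244]
tool_rot: [-0.0, 0.999, 0.034, -0.0]
contact_force: [1.9, 2.9, -10.3]
gripper_width: 0.103
grasp_force: 58.4
```

```bash
python3 - <<'E'
from h import *
print(pose()[0],tab(1.4,-37.5))
rows(ow(18,-37.5,200),ow(-18,-37.5,114),ow(37,-37.5,114),ow(10,-37.5,114))
E
```

```text
[0.59062484 0.12276671 0.12438925] (np.float64(0.5901081333372391), np.float64(0.1225370811664311), np.float64(0.12433597839907681), 0.068)
dx -0.0019 dy 0.0004 dz -0.1512 yaw 0.0002
dx -0.0739 dy 0.0004 dz 0.0208 yaw 0.0002
dx 0.0361 dy 0.0004 dz 0.0208 yaw 0.0002
dx -0.0179 dy 0.0004 dz 0.0208 yaw 0.0002
```

Emit:
send_rows(increments=[{"dx": 0,"dy": 0,"dz": 0,"yaw": 0,"claw": 0.3},{"dx": 0,"dy": 0,"dz": 0,"yaw": 0,"claw": 0.3},{"dx": 0,"dy": 0,"dz": -0.08,"yaw": 0,"claw": 0.3},{"dx": 0,"dy": 0,"dz": -0.15,"yaw": 0,"claw": 0.3},{"dx": -0.074,"dy": 0,"dz": -0.15,"yaw": 0,"claw": 1},{"dx": -0.09,"dy": 0,"dz": -0.15,"yaw": 0,"claw": 1},{"dx": -0.09,"dy": 0,"dz": -0.05,"yaw": 0,"claw": 1},{"dx": -0.09,"dy": 0,"dz": 0.021,"yaw": 0,"claw": 1},{"dx": -0.09,"dy": 0,"dz": 0.021,"yaw": 0,"claw": 1},{"dx": -0.06,"dy": 0,"dz": 0.021,"yaw": 0,"claw": 1},{"dx": -0.04,"dy": 0,"dz": 0.021,"yaw": 0,"claw": 1},{"dx": -0.025,"dy": 0,"dz": 0.021,"yaw": 0,"claw": 1},{"dx": -0.01,"dy": 0,"dz": 0.021,"yaw": 0,"claw": 1},{"dx": 0.005,"dy": 0,"dz": 0.021,"yaw": 0,"claw": 1},{"dx": 0.02,"dy": 0,"dz": 0.021,"yaw": 0,"claw": 1},{"dx": 0.036,"dy": 0,"dz": 0.021,"yaw": 0,"claw": 1},{"dx": 0.036,"dy": 0,"dz": 0.021,"yaw": 0,"claw": 1},{"dx": 0.036,"dy": 0,"dz": 0.021,"yaw": 0,"claw": 1}])

```text
time: 14.85
tool_pos: [0.6082, 0.1239, 0.114]
tool_rot: [-0.0, 0.999, 0.034, 0.0]
contact_force: [-0.3, 0.5, 0.4]
gripper_width: -0.005
grasp_force: 0.0
```

```bash
python3 - <<'E'
from h import *
print(pose()[0],ow(37,-37.5,114))
rows((.62,-.02,.27,.11))
E
```

```text
[0.60823999 0.12385239 0.11399671] (np.float64(0.6086625242121787), np.float64(0.12380072804766241), 0.114, 0.068)
dx 0.0039 dy 0.2886 dz -0.3120 yaw -0.0279
```

Now I'll retreat to between the organizer and the tray, checking both in one wrist view.

Emit:
send_rows(increments=[{"dx": -0.05,"dy": 0,"dz": -0.03,"yaw": 0,"claw": 0.3},{"dx": -0.05,"dy": 0,"dz": -0.14,"yaw": 0,"claw": 0.3},{"dx": 0.0,"dy": 0.1,"dz": -0.25,"yaw": -0.028,"claw": 0.3},{"dx": 0.004,"dy": 0.2,"dz": -0.312,"yaw": -0.028,"claw": 0.3},{"dx": 0.004,"dy": 0.289,"dz": -0.312,"yaw": -0.028,"claw": 0.3},{"dx": 0.004,"dy": 0.289,"dz": -0.312,"yaw": -0.028,"claw": 0.3},{"dx": 0.004,"dy": 0.289,"dz": -0.312,"yaw": -0.028,"claw": 0.3}])

```text
time: 15.72
tool_pos: [0.6196, -0.02, 0.2695]
tool_rot: [-0.0, 0.998, 0.055, -0.0]
contact_force: [-0.1, 0.2, -0.0]
gripper_width: 0.347
grasp_force: 0.0
```

```bash
python3 - <<'E'
from h import *
import pickle
im,c=grab("wrist","w7.png"); pickle.dump(c,open("w7.pkl","wb")); print(pose()[0],pose()[2])
cv2.imwrite("pics/w7c.png",cv2.resize(im[100:260],(800,250),interpolation=cv2.INTER_CUBIC))
cv2.imwrite("pics/w7c.png",cv2.resize(im[120:250,110:510],(800,260),interpolation=cv2.INTER_CUBIC))
E
```

```text
[ 0.61953898 -0.01936161  0.26928391] 0.11068274296456342
```

View pics/w7c.png

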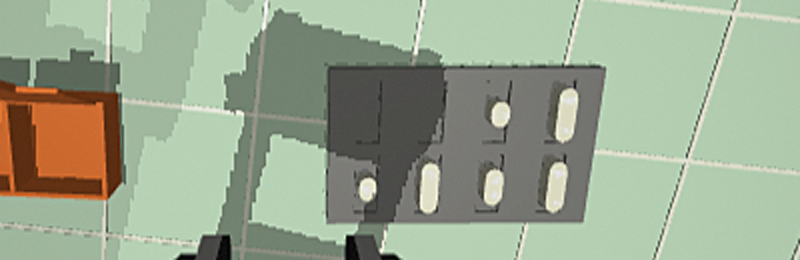

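Both lids are now back and both compartments are open at left. The tray at right still has all 6 caplets in their pockets. I'll measure the caplets in this view.

```bash
cat > caps.py <<'E'
from h import *
import pickle
def caps(im,c,thr=150,z=.017,S=4):
    roi=(250,130,430,240); u0,v0,u1,v1=roi
    up=cv2.resize(im[v0:v1,u0:u1].min(2),None,fx=S,fy=S,interpolation=cv2.INTER_CUBIC)
    m=cv2.threshold(up,thr,255,0)[1]; n,l,st,_=cv2.connectedComponentsWithStats(m); out=[]
    for i in range(1,n):
        if not 300<st[i,4]<6000: continue
        p=(np.argwhere(l==i)[:,::-1]+.5)/S-.5+[u0,v0]
        W=np.array([px2w(c,*q,z)[:2] for q in p])*1000
        r=cv2.minAreaRect(W.astype(np.float32)); bx=cv2.boxPoints(r); e=[bx[1]-bx[0],bx[2]-bx[1]]; e.sort(key=np.linalg.norm)
        out.append((r[0],np.linalg.norm(e[0]),np.linalg.norm(e[1]),np.arctan2(e[1][1],e[1][0]),p.mean(0)))
    return out
if __name__=="__main__":
    im=cv2.imread("pics/w7.png"); c=pickle.load(open("w7.pkl","rb")); print(np.percentile(im[130:240,250:430].min(2),[5,50,90,95,99]))
    for o in caps(im,c,int(sys.argv[1]) if len(sys.argv)>1 else 150): print(np.round(o[0],1),"w %.1f l %.1f ang %.3f"%o[1:4],o[4].round(1))
E
python3 caps.py; python3 caps.py 125
python3 - <<'E'
from h import *
import pickle
c=pickle.load(open("w7.pkl","rb"))
# tray corners picked in w7c crop (scale 2, offset 110,120)
q=np.array([[328,67],[605,66],[583,222],[329,221]])/2-.25+[110,120]
P=np.array([px2w(c,*a,.01)[:2] for a in q])*1000; print(P.round(1),P.mean(0)); print([np.linalg.norm(P[i]-P[i-1]).round(1) for i in range(4)])
d=P[0]-P[3]+P[1]-P[2]; print(np.arctan2(d[1],d[0])); d=P[0]-P[1]+P[3]-P[2]; print(np.arctan2(-d[0],d[1]))
E
```

```text
[ 72. 117. 181. 191. 214.]
[ 626.3 -201. ] w 12.3 l 35.7 ang 0.119 [393.  177.1]
[ 622.5 -158.5] w 11.8 l 16.5 ang 0.120 [359.9 176.9]
[ 577.2 -206.1] w 12.4 l 35.6 ang 0.115 [387.8 213.2]
[ 567.6 -121.8] w 12.2 l 35.6 ang 0.095 [324.3 213.6]
[ 572.7 -164.4] w 12.4 l 25.6 ang 0.075 [356.4 213.2]
[562.1 -80.6] w 11.1 l 16.4 ang 0.144 [293.2 214.2]
[ 72. 117. 181. 191. 214.]
[ 626.3 -201.1] w 13.1 l 37.0 ang 0.114 [393.  177.2]
[ 622.3 -158.5] w 12.4 l 17.5 ang 0.129 [359.9 176.9]
[605.3 -32.1] w 3.2 l 30.2 ang 1.558 [261.  179.5]
[ 567.4 -121.9] w 12.9 l 36.7 ang 0.099 [324.4 213.6]
[ 577.  -206.2] w 13.2 l 36.7 ang 0.111 [387.9 213.2]
[ 572.6 -164.5] w 13.1 l 26.7 ang 0.070 [356.5 213.3]
[562.  -80.4] w 12.1 l 17.4 ang 0.152 [293.2 214.3]
[[ 639.7  -44.6]
 [ 659.7 -221.1]
 [ 552.2 -234.4]
 [ 533.7  -59. ]] [ 596.28620646 -139.7789678 ]
[np.float64(107.0), np.float64(177.6), np.float64(108.3), np.float64(176.3)]
0.1290567364815291
0.1089984874557072
```

The sizes match exactly (36/26/17 × 12 mm): 3 long, 1 medium and 2 short, with tray yaw about 0.112. I'll pick long A at (0.5674, -0.1219) first, descending in stages to check the fingertip depth.

```bash
python3 - <<'E'
from h import *
rows((.5675,-.122,.08,.112),(.5675,-.122,.040,.112))
E
```

```text
dx -0.1257 dy 0.1928 dz 0.3786 yaw -0.0009
dx -0.1256 dy 0.1929 dz 0.4586 yaw -0.0009
```

Emit:
send_rows(increments=[{"dx": -0.126,"dy": 0.193,"dz": 0.1,"yaw": 0,"claw": 0.4},{"dx": -0.126,"dy": 0.193,"dz": 0.2,"yaw": 0,"claw": 0.4},{"dx": -0.126,"dy": 0.193,"dz": 0.3,"yaw": 0,"claw": 0.4},{"dx": -0.126,"dy": 0.193,"dz": 0.379,"yaw": 0,"claw": 0.4},{"dx": -0.126,"dy": 0.193,"dz": 0.379,"yaw": 0,"claw": 0.4},{"dx": -0.126,"dy": 0.193,"dz": 0.42,"yaw": 0,"claw": 0.4},{"dx": -0.126,"dy": 0.193,"dz": 0.445,"yaw": 0,"claw": 0.4},{"dx": -0.126,"dy": 0.193,"dz": 0.455,"yaw": 0,"claw": 0.4},{"dx": -0.126,"dy": 0.193,"dz": 0.459,"yaw": 0,"claw": 0.4},{"dx": -0.126,"dy": 0.193,"dz": 0.459,"yaw": 0,"claw": 0.4}])

```text
time: 17.02
tool_pos: [0.5684, -0.1231, 0.0411]
tool_rot: [0.0, 0.998, 0.055, 0.0]
contact_force: [-0.1, -0.5, 0.0]
gripper_width: 0.299
grasp_force: 0.0
```

```bash
python3 - <<'E'
from h import *
s=manip.state(); print(pose()[0],pose()[2],s["contact_force"])
im,c=grab("wrist","w8.png"); cv2.imwrite("pics/w8c.png",cv2.resize(im[100:330,130:400],(800,681),interpolation=cv2.INTER_CUBIC)[80:680])
rows((.5675,-.122,.031,.112))
E
```

```text
[ 0.56842076 -0.12314523  0.04106138] 0.11005859449343797 [-0.10036957 -0.50152574  0.00986642]
dx -0.0016 dy -0.0026 dz 0.0202 yaw -0.0013
```

View pics/w8c.png

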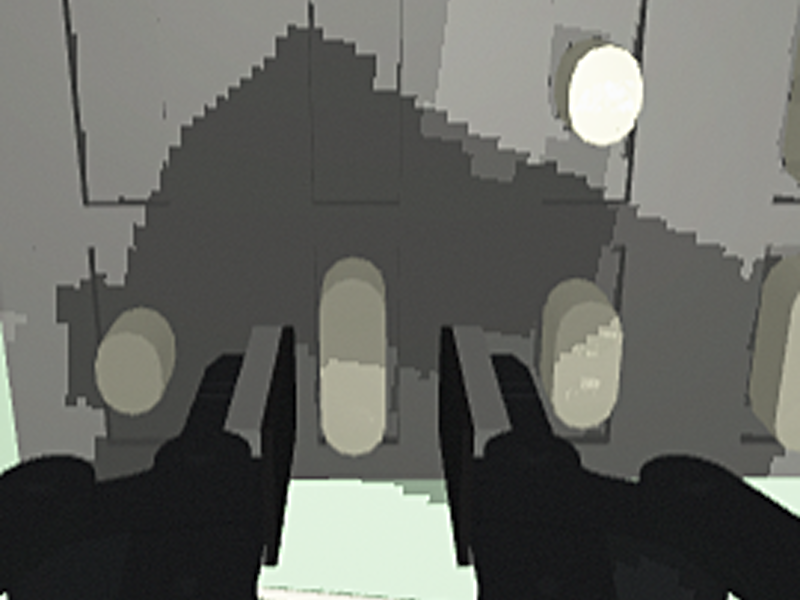

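The caplet at (352,355) lies between the fingers, about 1.3 mm left of centre, and the neighbours are clear. I'll go down the last 10 mm gently and close.

Emit:
send_rows(increments=[{"dx": -0.002,"dy": -0.003,"dz": 0.005,"yaw": 0,"claw": 0.4},{"dx": -0.002,"dy": -0.003,"dz": 0.01,"yaw": 0,"claw": 0.4},{"dx": -0.002,"dy": -0.003,"dz": 0.014,"yaw": 0,"claw": 0.4},{"dx": -0.002,"dy": -0.003,"dz": 0.017,"yaw": 0,"claw": 0.4},{"dx": -0.002,"dy": -0.003,"dz": 0.02,"yaw": 0,"claw": 0.4},{"dx": -0.002,"dy": -0.003,"dz": 0.02,"yaw": 0,"claw": 0.4}])

```text
time: 17.82
tool_pos: [0.5668, -0.1216, 0.0303]
tool_rot: [-0.0, 0.998, 0.055, -0.0]
contact_force: [0.1, 0.6, -0.4]
gripper_width: 0.298
grasp_force: 0.0
```

Emit:
send_rows(increments=[{"dx": 0,"dy": 0,"dz": 0,"yaw": 0,"claw": 1},{"dx": 0,"dy": 0,"dz": 0,"yaw": 0,"claw": 1},{"dx": 0,"dy": 0,"dz": 0,"yaw": 0,"claw": 1},{"dx": 0,"dy": 0,"dz": 0,"yaw": 0,"claw": 1}])

```text
time: 18.32
tool_pos: [0.5671, -0.1217, 0.0308]
tool_rot: [0.0, 0.998, 0.055, 0.0]
contact_force: [0.1, 0.2, 0.9]
gripper_width: 0.117
grasp_force: 61.0
```

```bash
python3 - <<'E'
from h import *
rows((.5675,-.122,.12,.112),ow(-6,44,120),ow(-6,44,62))
E
```

```text
dx 0.0009 dy 0.0007 dz -0.1785 yaw -0.0013
dx 0.0576 dy -0.6454 dz -0.1786 yaw 0.0280
dx 0.0575 dy -0.6454 dz -0.0626 yaw 0.0280
```

Emit:
send_rows(increments=[{"dx": 0,"dy": 0,"dz": -0.06,"yaw": 0,"claw": 1},{"dx": 0,"dy": 0,"dz": -0.17,"yaw": 0,"claw": 1},{"dx": 0.01,"dy": -0.1,"dz": -0.19,"yaw": 0.01,"claw": 1},{"dx": 0.02,"dy": -0.2,"dz": -0.19,"yaw": 0.01,"claw": 1},{"dx": 0.03,"dy": -0.3,"dz": -0.19,"yaw": 0.02,"claw": 1},{"dx": 0.04,"dy": -0.4,"dz": -0.19,"yaw": 0.028,"claw": 1},{"dx": 0.05,"dy": -0.5,"dz": -0.19,"yaw": 0.028,"claw": 1},{"dx": 0.057,"dy": -0.6,"dz": -0.19,"yaw": 0.028,"claw": 1},{"dx": 0.057,"dy": -0.645,"dz": -0.17,"yaw": 0.028,"claw": 1},{"dx": 0.057,"dy": -0.645,"dz": -0.12,"yaw": 0.028,"claw": 1},{"dx": 0.057,"dy": -0.645,"dz": -0.063,"yaw": 0.028,"claw": 1},{"dx": 0.057,"dy": -0.645,"dz": -0.056,"yaw": 0.028,"claw": 1},{"dx": 0.057,"dy": -0.645,"dz": -0.056,"yaw": 0.028,"claw": 1}])

```text
time: 19.95
tool_pos: [0.5599, 0.202, 0.0588]
tool_rot: [0.0, 0.999, 0.034, -0.0]
contact_force: [-0.0, 0.2, -0.7]
gripper_width: 0.115
grasp_force: 60.9
```

```bash
python3 - <<'E'
from h import *
print(pose()[0],ow(-6,44,58))
im,c=grab("wrist","w9.png"); cv2.imwrite("pics/w9c.png",im[60:330,80:430])
im,c=grab("top","t9.png")
E
```

```text
[0.55988321 0.20197974 0.05877024] (np.float64(0.5602241719570963), np.float64(0.20219062555245926), 0.058, 0.068)
```

View pics/w9c.png

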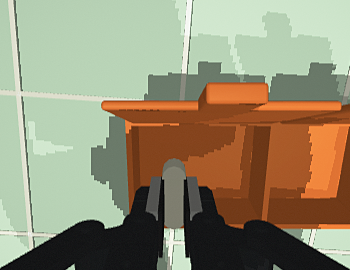

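The caplet is held along x over the wide compartment, at (174,190), with both lids well back. I'll release it.

Emit:
send_rows(increments=[{"dx": 0,"dy": 0,"dz": 0,"yaw": 0,"claw": 0.4},{"dx": 0,"dy": 0,"dz": 0,"yaw": 0,"claw": 0.4},{"dx": 0,"dy": 0,"dz": 0,"yaw": 0,"claw": 0.4},{"dx": 0,"dy": 0,"dz": -0.08,"yaw": 0,"claw": 0.4},{"dx": 0,"dy": 0,"dz": -0.15,"yaw": 0,"claw": 0.4},{"dx": 0,"dy": 0.12,"dz": -0.2,"yaw": 0,"claw": 0.4},{"dx": 0,"dy": 0.24,"dz": -0.3,"yaw": 0,"claw": 0.4},{"dx": 0.1,"dy": 0.36,"dz": -0.422,"yaw": -0.028,"claw": 0.4},{"dx": 0.12,"dy": 0.46,"dz": -0.422,"yaw": -0.028,"claw": 0.4},{"dx": 0.12,"dy": 0.46,"dz": -0.422,"yaw": -0.028,"claw": 0.4},{"dx": 0.12,"dy": 0.46,"dz": -0.422,"yaw": -0.028,"claw": 0.4}])

```text
time: 21.42
tool_pos: [0.6363, -0.0255, 0.2709]
tool_rot: [0.0, 0.999, 0.053, 0.001]
contact_force: [-0.2, 0.4, 0.8]
gripper_width: 0.302
grasp_force: 0.0
```

```bash
cat > look.py <<'E'
from h import *
from caps import caps
# generic: find white caplets anywhere in a wrist view, in tray (z .017) and organizer (z .015)
def look(fn,thr=120):
    im,c=grab("wrist",fn); S=4; im=im[:240]
    up=cv2.resize(im,None,fx=S,fy=S,interpolation=cv2.INTER_CUBIC); hs=cv2.cvtColor(up,cv2.COLOR_BGR2HSV)
    m=((hs[...,1]<45)&(up.min(2)>thr)).astype(np.uint8); n,l,st,_=cv2.connectedComponentsWithStats(m)
    cs,sn=np.cos(OT),np.sin(OT)
    for i in range(1,n):
        if not 500<st[i,4]<9000: continue
        p=(np.argwhere(l==i)[:,::-1]+.5)/S-.5
        W=np.array([px2w(c,*q,.017)[:2] for q in p])*1000; r=cv2.minAreaRect(W.astype(np.float32)); e=sorted(r[1]); 
        if not(7<e[0]<16 and 9<e[1]<42): continue
        bx=cv2.boxPoints(r); d=max([bx[1]-bx[0],bx[2]-bx[1]],key=np.linalg.norm); dx,dy=r[0][0]-OX*1e3,r[0][1]-OY*1e3
        print("px",p.mean(0).round(0),"xy",np.round(r[0],1),"w %.1f l %.1f ang %.3f"%(*e,np.arctan2(d[1],d[0])),"org",np.round([cs*dx+sn*dy,-sn*dx+cs*dy],1))
if __name__=="__main__": look(sys.argv[1]); print(pose()[0],pose()[2]); rows((.577,-.206,.08,.112),(.577,-.206,.031,.112))
E
python3 look.py w10.png
```

```text
px [353. 188.] xy [ 628.6 -157.4] w 13.1 l 31.1 ang 0.207 org [  37.8 -319.4]
px [385. 189.] xy [ 626.6 -201. ] w 13.2 l 36.3 ang 0.106 org [  32.8 -362.7]
px [ 79. 203.] xy [564.  199.5] w 11.9 l 34.3 ang 0.133 org [-2.4 41.1]
px [380. 224.] xy [ 577.3 -206.2] w 13.2 l 36.9 ang 0.117 org [ -16.8 -364.6]
px [349. 224.] xy [ 572.4 -164.5] w 13.2 l 27.1 ang 0.075 org [ -18.8 -322.6]
px [287. 226.] xy [561.9 -80.6] w 12.3 l 17.9 ang 0.106 org [ -23.6 -238.2]
[ 0.63547222 -0.02406282  0.26974695] 0.10839561285414782
dx -0.1558 dy 0.3492 dz 0.3793 yaw -0.0024
dx -0.1558 dy 0.3492 dz 0.4773 yaw -0.0024
```

Long A lies in the wide compartment at organizer (-2, 41), and the others haven't moved. Next is long B.

Emit:
send_rows(increments=[{"dx": -0.05,"dy": 0.12,"dz": 0.05,"yaw": -0.002,"claw": 0.4},{"dx": -0.1,"dy": 0.24,"dz": 0.1,"yaw": -0.002,"claw": 0.4},{"dx": -0.156,"dy": 0.349,"dz": 0.18,"yaw": -0.002,"claw": 0.4},{"dx": -0.156,"dy": 0.349,"dz": 0.28,"yaw": -0.002,"claw": 0.4},{"dx": -0.156,"dy": 0.349,"dz": 0.379,"yaw": -0.002,"claw": 0.4},{"dx": -0.156,"dy": 0.349,"dz": 0.379,"yaw": -0.002,"claw": 0.4},{"dx": -0.156,"dy": 0.349,"dz": 0.42,"yaw": -0.002,"claw": 0.4},{"dx": -0.156,"dy": 0.349,"dz": 0.45,"yaw": -0.002,"claw": 0.4},{"dx": -0.156,"dy": 0.349,"dz": 0.465,"yaw": -0.002,"claw": 0.4},{"dx": -0.156,"dy": 0.349,"dz": 0.472,"yaw": -0.002,"claw": 0.4},{"dx": -0.156,"dy": 0.349,"dz": 0.477,"yaw": -0.002,"claw": 0.4},{"dx": -0.156,"dy": 0.349,"dz": 0.477,"yaw": -0.002,"claw": 0.4},{"dx": -0.156,"dy": 0.349,"dz": 0.477,"yaw": -0.002,"claw": 1},{"dx": -0.156,"dy": 0.349,"dz": 0.477,"yaw": -0.002,"claw": 1},{"dx": -0.156,"dy": 0.349,"dz": 0.477,"yaw": -0.002,"claw": 1},{"dx": -0.156,"dy": 0.349,"dz": 0.477,"yaw": -0.002,"claw": 1}])

```text
time: 23.48
tool_pos: [0.5773, -0.2056, 0.0316]
tool_rot: [0.0, 0.998, 0.057, 0.0]
contact_force: [-0.1, -1.2, 3.6]
gripper_width: 0.11
grasp_force: 60.6
```

```bash
python3 - <<'E'
from h import *
print(pose()[0],pose()[2]); rows(ow(-6,17,120),ow(-6,17,58))
E
```

```text
[ 0.57732372 -0.20560537  0.03162496] 0.11306559866512257
dx 0.0558 dy -0.7602 dz -0.1772 yaw 0.0300
dx 0.0557 dy -0.7603 dz -0.0532 yaw 0.0300
```

Emit:
send_rows(increments=[{"dx": 0,"dy": 0,"dz": -0.06,"yaw": 0,"claw": 1},{"dx": 0,"dy": 0,"dz": -0.17,"yaw": 0,"claw": 1},{"dx": 0.01,"dy": -0.11,"dz": -0.19,"yaw": 0.01,"claw": 1},{"dx": 0.02,"dy": -0.22,"dz": -0.19,"yaw": 0.01,"claw": 1},{"dx": 0.03,"dy": -0.33,"dz": -0.19,"yaw": 0.02,"claw": 1},{"dx": 0.04,"dy": -0.44,"dz": -0.19,"yaw": 0.03,"claw": 1},{"dx": 0.05,"dy": -0.55,"dz": -0.19,"yaw": 0.03,"claw": 1},{"dx": 0.056,"dy": -0.66,"dz": -0.19,"yaw": 0.03,"claw": 1},{"dx": 0.056,"dy": -0.76,"dz": -0.18,"yaw": 0.03,"claw": 1},{"dx": 0.056,"dy": -0.76,"dz": -0.12,"yaw": 0.03,"claw": 1},{"dx": 0.056,"dy": -0.76,"dz": -0.063,"yaw": 0.03,"claw": 1},{"dx": 0.056,"dy": -0.76,"dz": -0.053,"yaw": 0.03,"claw": 1},{"dx": 0.056,"dy": -0.76,"dz": -0.053,"yaw": 0.03,"claw": 1}])

```text
time: 25.1
tool_pos: [0.5618, 0.1752, 0.0575]
tool_rot: [0.0, 0.999, 0.034, -0.0]
contact_force: [-0.4, -0.4, 0.0]
gripper_width: 0.111
grasp_force: 60.1
```

Emit:
send_rows(increments=[{"dx": 0,"dy": 0,"dz": 0,"yaw": 0,"claw": 0.4},{"dx": 0,"dy": 0,"dz": 0,"yaw": 0,"claw": 0.4},{"dx": 0,"dy": 0,"dz": 0,"yaw": 0,"claw": 0.4},{"dx": 0,"dy": 0,"dz": -0.08,"yaw": 0,"claw": 0.4},{"dx": 0,"dy": 0,"dz": -0.15,"yaw": 0,"claw": 0.4},{"dx": 0,"dy": 0.12,"dz": -0.2,"yaw": 0,"claw": 0.4},{"dx": 0,"dy": 0.24,"dz": -0.3,"yaw": 0,"claw": 0.4},{"dx": 0.1,"dy": 0.36,"dz": -0.422,"yaw": -0.03,"claw": 0.4},{"dx": 0.12,"dy": 0.4,"dz": -0.422,"yaw": -0.03,"claw": 0.4},{"dx": 0.12,"dy": 0.4,"dz": -0.422,"yaw": -0.03,"claw": 0.4},{"dx": 0.12,"dy": 0.4,"dz": -0.422,"yaw": -0.03,"claw": 0.4}])

```text
time: 26.48
tool_pos: [0.6351, -0.0202, 0.2682]
tool_rot: [-0.0, 0.998, 0.056, -0.0]
contact_force: [0.0, 0.0, -0.6]
gripper_width: 0.303
grasp_force: 0.0
```

```bash
sed -i 's/rows((.577.*/rows((.6263,-.201,.08,.112),(.6263,-.201,.031,.112))/' look.py; python3 look.py w11.png
```

```text
px [390. 189.] xy [ 627.6 -200.9] w 13.1 l 39.4 ang 0.120 org [  33.9 -362.7]
px [357. 189.] xy [ 622.1 -158.7] w 13.0 l 18.1 ang 0.208 org [  31.2 -320.3]
px [ 82. 202.] xy [564.1 199.6] w 11.9 l 34.3 ang 0.121 org [-2.3 41.1]
px [102. 203.] xy [565.9 172.8] w 11.7 l 34.8 ang 0.052 org [-2.3 14.3]
px [354. 225.] xy [ 572.5 -164.7] w 12.9 l 27.0 ang 0.150 org [ -18.7 -322.8]
px [291. 225.] xy [561.8 -80.1] w 11.2 l 17.8 ang 0.152 org [ -23.6 -237.8]
[ 0.63449356 -0.01939284  0.26725842] 0.11337754638902207
dx -0.0566 dy 0.3594 dz 0.3743 yaw 0.0009
dx -0.0564 dy 0.3595 dz 0.4723 yaw 0.0009
```

Two long caplets are in, at organizer y 41 and 14. Next is long C at (0.6263, -0.201); its only neighbour is the short caplet 42 mm away.

Emit:
send_rows(increments=[{"dx": -0.02,"dy": 0.12,"dz": 0.05,"yaw": 0,"claw": 0.4},{"dx": -0.04,"dy": 0.24,"dz": 0.1,"yaw": 0,"claw": 0.4},{"dx": -0.056,"dy": 0.36,"dz": 0.18,"yaw": 0,"claw": 0.4},{"dx": -0.056,"dy": 0.36,"dz": 0.28,"yaw": 0,"claw": 0.4},{"dx": -0.056,"dy": 0.36,"dz": 0.374,"yaw": 0,"claw": 0.4},{"dx": -0.056,"dy": 0.36,"dz": 0.374,"yaw": 0,"claw": 0.4},{"dx": -0.056,"dy": 0.36,"dz": 0.42,"yaw": 0,"claw": 0.4},{"dx": -0.056,"dy": 0.36,"dz": 0.45,"yaw": 0,"claw": 0.4},{"dx": -0.056,"dy": 0.36,"dz": 0.462,"yaw": 0,"claw": 0.4},{"dx": -0.056,"dy": 0.36,"dz": 0.468,"yaw": 0,"claw": 0.4},{"dx": -0.056,"dy": 0.36,"dz": 0.472,"yaw": 0,"claw": 0.4},{"dx": -0.056,"dy": 0.36,"dz": 0.472,"yaw": 0,"claw": 0.4},{"dx": -0.056,"dy": 0.36,"dz": 0.472,"yaw": 0,"claw": 1},{"dx": -0.056,"dy": 0.36,"dz": 0.472,"yaw": 0,"claw": 1},{"dx": -0.056,"dy": 0.36,"dz": 0.472,"yaw": 0,"claw": 1},{"dx": -0.056,"dy": 0.36,"dz": 0.472,"yaw": 0,"claw": 1}])

```text
time: 28.52
tool_pos: [0.6281, -0.2013, 0.0333]
tool_rot: [-0.001, 0.998, 0.057, 0.0]
contact_force: [-2.7, 4.9, 5.2]
gripper_width: 0.113
grasp_force: 58.9
```

```bash
python3 - <<'E'
from h import *
print(pose()[0],pose()[2]); rows(ow(-6,28.5,120),ow(-6,28.5,60))
E
```

```text
[ 0.62805779 -0.20126996  0.03329199] 0.1131478953803666
dx -0.0450 dy -0.7864 dz -0.1723 yaw 0.0301
dx -0.0451 dy -0.7862 dz -0.0523 yaw 0.0301
```

Emit:
send_rows(increments=[{"dx": 0,"dy": 0,"dz": -0.06,"yaw": 0,"claw": 1},{"dx": -0.03,"dy": 0,"dz": -0.17,"yaw": 0,"claw": 1},{"dx": -0.045,"dy": -0.11,"dz": -0.2,"yaw": 0.01,"claw": 1},{"dx": -0.05,"dy": -0.22,"dz": -0.2,"yaw": 0.01,"claw": 1},{"dx": -0.05,"dy": -0.33,"dz": -0.2,"yaw": 0.02,"claw": 1},{"dx": -0.05,"dy": -0.44,"dz": -0.2,"yaw": 0.03,"claw": 1},{"dx": -0.05,"dy": -0.55,"dz": -0.2,"yaw": 0.03,"claw": 1},{"dx": -0.045,"dy": -0.66,"dz": -0.2,"yaw": 0.03,"claw": 1},{"dx": -0.045,"dy": -0.77,"dz": -0.19,"yaw": 0.03,"claw": 1},{"dx": -0.045,"dy": -0.786,"dz": -0.12,"yaw": 0.03,"claw": 1},{"dx": -0.045,"dy": -0.786,"dz": -0.065,"yaw": 0.03,"claw": 1},{"dx": -0.045,"dy": -0.786,"dz": -0.052,"yaw": 0.03,"claw": 1},{"dx": -0.045,"dy": -0.786,"dz": -0.052,"yaw": 0.03,"claw": 1}])

```text
time: 30.15
tool_pos: [0.5614, 0.1855, 0.0586]
tool_rot: [0.0, 0.999, 0.034, 0.0]
contact_force: [-0.2, 0.6, 0.2]
gripper_width: 0.11
grasp_force: 58.7
```

Emit:
send_rows(increments=[{"dx": 0,"dy": 0,"dz": 0,"yaw": 0,"claw": 0.4},{"dx": 0,"dy": 0,"dz": 0,"yaw": 0,"claw": 0.4},{"dx": 0,"dy": 0,"dz": 0,"yaw": 0,"claw": 0.4},{"dx": 0,"dy": 0,"dz": -0.08,"yaw": 0,"claw": 0.4},{"dx": 0,"dy": 0,"dz": -0.15,"yaw": 0,"claw": 0.4},{"dx": 0,"dy": 0.12,"dz": -0.2,"yaw": 0,"claw": 0.4},{"dx": 0,"dy": 0.24,"dz": -0.3,"yaw": 0,"claw": 0.4},{"dx": 0.1,"dy": 0.36,"dz": -0.422,"yaw": -0.03,"claw": 0.4},{"dx": 0.12,"dy": 0.42,"dz": -0.422,"yaw": -0.03,"claw": 0.4},{"dx": 0.12,"dy": 0.42,"dz": -0.422,"yaw": -0.03,"claw": 0.4},{"dx": 0.12,"dy": 0.42,"dz": -0.422,"yaw": -0.03,"claw": 0.4}])

```text
time: 31.52
tool_pos: [0.6354, -0.0201, 0.2696]
tool_rot: [-0.0, 0.998, 0.056, 0.0]
contact_force: [-0.5, -0.7, 0.1]
gripper_width: 0.296
grasp_force: 0.0
```

```bash
sed -i 's/rows((.6263.*/rows((.5725,-.1645,.08,.112),(.5725,-.1645,.031,.112))/' look.py; python3 look.py w12.png
```

```text
px [333. 178.] xy [ 628.5 -123.9] w 9.0 l 40.8 ang -0.123 org [  40. -286.]
px [357. 189.] xy [ 622.2 -158.6] w 12.4 l 17.9 ang 0.207 org [  31.3 -320.2]
px [354. 225.] xy [ 572.4 -164.6] w 13.2 l 27.0 ang 0.088 org [ -18.8 -322.8]
px [291. 225.] xy [562.1 -80.1] w 11.5 l 17.2 ang 0.151 org [ -23.3 -237.7]
[ 0.63466942 -0.01908365  0.26854938] 0.11295519098998483
dx -0.1557 dy 0.2753 dz 0.3771 yaw 0.0006
dx -0.1556 dy 0.2754 dz 0.4751 yaw 0.0006
```

The three long ones now likely merge into one blob, so I'll check them on the next pass. The medium is unmoved; I'll pick it.

Emit:
send_rows(increments=[{"dx": -0.05,"dy": 0.12,"dz": 0.05,"yaw": 0,"claw": 0.4},{"dx": -0.1,"dy": 0.24,"dz": 0.1,"yaw": 0,"claw": 0.4},{"dx": -0.156,"dy": 0.275,"dz": 0.18,"yaw": 0,"claw": 0.4},{"dx": -0.156,"dy": 0.275,"dz": 0.28,"yaw": 0,"claw": 0.4},{"dx": -0.156,"dy": 0.275,"dz": 0.377,"yaw": 0,"claw": 0.4},{"dx": -0.156,"dy": 0.275,"dz": 0.377,"yaw": 0,"claw": 0.4},{"dx": -0.156,"dy": 0.275,"dz": 0.42,"yaw": 0,"claw": 0.4},{"dx": -0.156,"dy": 0.275,"dz": 0.45,"yaw": 0,"claw": 0.4},{"dx": -0.156,"dy": 0.275,"dz": 0.462,"yaw": 0,"claw": 0.4},{"dx": -0.156,"dy": 0.275,"dz": 0.47,"yaw": 0,"claw": 0.4},{"dx": -0.156,"dy": 0.275,"dz": 0.475,"yaw": 0,"claw": 0.4},{"dx": -0.156,"dy": 0.275,"dz": 0.475,"yaw": 0,"claw": 0.4},{"dx": -0.156,"dy": 0.275,"dz": 0.475,"yaw": 0,"claw": 1},{"dx": -0.156,"dy": 0.275,"dz": 0.475,"yaw": 0,"claw": 1},{"dx": -0.156,"dy": 0.275,"dz": 0.475,"yaw": 0,"claw": 1},{"dx": -0.156,"dy": 0.275,"dz": 0.475,"yaw": 0,"claw": 1}])

```text
time: 33.58
tool_pos: [0.5736, -0.165, 0.0326]
tool_rot: [0.0, 0.998, 0.056, 0.0]
contact_force: [-0.9, 1.8, 5.3]
gripper_width: 0.108
grasp_force: 59.1
```

```bash
python3 - <<'E'
from h import *
print(pose()[0],pose()[2]); rows(ow(-6,-37.5,120),ow(-6,-37.5,55))
im=cv2.imread("pics/w12.png")[:240]; S=4
up=cv2.resize(im,None,fx=S,fy=S,interpolation=cv2.INTER_CUBIC); hs=cv2.cvtColor(up,cv2.COLOR_BGR2HSV)
m=((hs[...,1]<60)&(up.min(2)>100)).astype(np.uint8); m[:,600:]=0; m[:700]=0
n,l,st,_=cv2.connectedComponentsWithStats(m)
for i in range(1,n):
    if st[i,4]>150: print(st[i]/[4,4,4,4,16])
c=cam("wrist")
E
```

```text
[ 0.57363075 -0.16503024  0.03263146] 0.11305282202097489
dx 0.0490 dy -0.5699 dz -0.1748 yaw 0.0300
dx 0.0489 dy -0.5699 dz -0.0448 yaw 0.0300
[   0.      175.      150.       65.     4374.5625]
[ 76.25   190.      32.25    28.75   704.8125]
```

The organizer blob is 32×29 px, which matches three long caplets lying side by side (about 43×38 mm). Now I'll carry the medium to the narrow compartment.

Emit:
send_rows(increments=[{"dx": 0,"dy": 0,"dz": -0.06,"yaw": 0,"claw": 1},{"dx": 0,"dy": 0,"dz": -0.17,"yaw": 0,"claw": 1},{"dx": 0.01,"dy": -0.11,"dz": -0.19,"yaw": 0.01,"claw": 1},{"dx": 0.02,"dy": -0.22,"dz": -0.19,"yaw": 0.01,"claw": 1},{"dx": 0.03,"dy": -0.33,"dz": -0.19,"yaw": 0.02,"claw": 1},{"dx": 0.04,"dy": -0.44,"dz": -0.19,"yaw": 0.03,"claw": 1},{"dx": 0.049,"dy": -0.55,"dz": -0.19,"yaw": 0.03,"claw": 1},{"dx": 0.049,"dy": -0.57,"dz": -0.17,"yaw": 0.03,"claw": 1},{"dx": 0.049,"dy": -0.57,"dz": -0.11,"yaw": 0.03,"claw": 1},{"dx": 0.049,"dy": -0.57,"dz": -0.06,"yaw": 0.03,"claw": 1},{"dx": 0.049,"dy": -0.57,"dz": -0.045,"yaw": 0.03,"claw": 1},{"dx": 0.049,"dy": -0.57,"dz": -0.045,"yaw": 0.03,"claw": 1}])

```text
time: 35.08
tool_pos: [0.5652, 0.1203, 0.0539]
tool_rot: [0.0, 0.999, 0.034, -0.001]
contact_force: [-0.6, 0.8, -0.3]
gripper_width: 0.114
grasp_force: 58.7
```

Emit:
send_rows(increments=[{"dx": 0,"dy": 0,"dz": 0,"yaw": 0,"claw": 0.5},{"dx": 0,"dy": 0,"dz": 0,"yaw": 0,"claw": 0.5},{"dx": 0,"dy": 0,"dz": 0,"yaw": 0,"claw": 0.5},{"dx": 0,"dy": 0,"dz": -0.08,"yaw": 0,"claw": 0.5},{"dx": 0,"dy": 0,"dz": -0.16,"yaw": 0,"claw": 1},{"dx": 0,"dy": 0,"dz": -0.26,"yaw": 0,"claw": 1},{"dx": 0.05,"dy": 0,"dz": -0.36,"yaw": 0,"claw": 1},{"dx": 0.1,"dy": 0,"dz": -0.43,"yaw": 0,"claw": 1},{"dx": 0.1,"dy": 0,"dz": -0.43,"yaw": 0,"claw": 1},{"dx": 0.1,"dy": 0,"dz": -0.43,"yaw": 0,"claw": 1}])

```text
time: 36.33
tool_pos: [0.6146, 0.1243, 0.2684]
tool_rot: [0.0, 0.999, 0.034, -0.001]
contact_force: [0.2, -0.5, -1.0]
gripper_width: -0.001
grasp_force: 0.0
```

```bash
python3 - <<'E'
from h import *
im,c=grab("wrist","w13.png"); t,_=grab("top","t13.png"); print(pose()[0])
o=np.zeros((600,800,3),np.uint8); o[:320]=cv2.resize(im[130:290,110:510],(800,320),interpolation=cv2.INTER_CUBIC); o[330:]=cv2.resize(t[75:255,0:512],(800,270),interpolation=cv2.INTER_CUBIC); cv2.imwrite("pics/v13.png",o)
E
```

```text
[0.61393534 0.12429088 0.26713927]
```

View pics/v13.png

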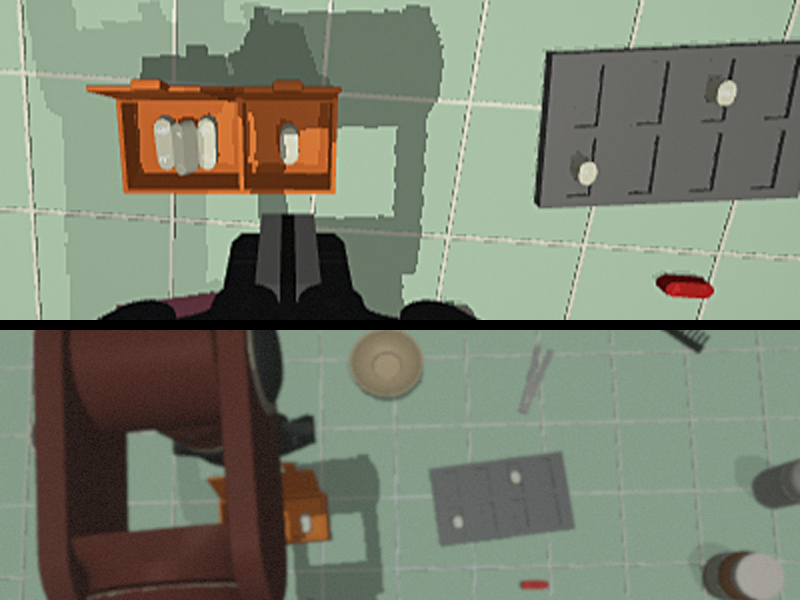

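The picture shows three long caplets flat in the wide compartment at (185,143), the medium in the narrow one at (290,143), both shorts in their pockets at (586,172) and (727,92), and the bystanders unmoved. I'll shut the lids by pushing from behind with shut fingers, then following the lid down.

```bash
cat >> h.py <<'E'
def close(yc):
    t=[ow(85,yc,200),ow(85,yc,104)]+[ow(x,yc,104+(0 if x>40 else (40-x)*.2)) for x in (75,65,55,45,35,26)]
    for a in (1.1,.95,.8,.65,.5,.35,.2,.1,.03,-.01):
        r=55+7*(1.1-a)/1.1; t.append(ow(32-r*np.cos(a)+11,yc,35.5+r*np.sin(a)+2+19))
    rows(*t)
E
python3 -c "
from h import *
close(29.5)"
```

```text
dx 0.0860 dy -0.1337 dz 0.1339 yaw 0.0001
dx 0.0867 dy -0.1337 dz 0.3259 yaw 0.0001
dx 0.0667 dy -0.1337 dz 0.3260 yaw 0.0001
dx 0.0467 dy -0.1337 dz 0.3261 yaw 0.0001
dx 0.0267 dy -0.1338 dz 0.3262 yaw 0.0001
dx 0.0067 dy -0.1338 dz 0.3262 yaw 0.0001
dx -0.0133 dy -0.1338 dz 0.3243 yaw 0.0001
dx -0.0313 dy -0.1338 dz 0.3208 yaw 0.0001
dx -0.0472 dy -0.1338 dz 0.3234 yaw 0.0001
dx -0.0624 dy -0.1338 dz 0.3305 yaw 0.0001
dx -0.0765 dy -0.1338 dz 0.3399 yaw 0.0001
dx -0.0893 dy -0.1338 dz 0.3516 yaw 0.0001
dx -0.1004 dy -0.1338 dz 0.3653 yaw 0.0001
dx -0.1094 dy -0.1338 dz 0.3807 yaw 0.0001
dx -0.1161 dy -0.1338 dz 0.3976 yaw 0.0001
dx -0.1191 dy -0.1338 dz 0.4095 yaw 0.0001
dx -0.1205 dy -0.1338 dz 0.4180 yaw 0.0001
dx -0.1210 dy -0.1338 dz 0.4230 yaw 0.0001
```

Emit:
send_rows(increments=[{"dx": 0.086,"dy": -0.06,"dz": 0.05,"yaw": 0,"claw": 1},{"dx": 0.086,"dy": -0.134,"dz": 0.1,"yaw": 0,"claw": 1},{"dx": 0.086,"dy": -0.134,"dz": 0.13,"yaw": 0,"claw": 1},{"dx": 0.086,"dy": -0.134,"dz": 0.24,"yaw": 0,"claw": 1},{"dx": 0.086,"dy": -0.134,"dz": 0.32,"yaw": 0,"claw": 1},{"dx": 0.086,"dy": -0.134,"dz": 0.326,"yaw": 0,"claw": 1},{"dx": 0.086,"dy": -0.134,"dz": 0.326,"yaw": 0,"claw": 1}])

```text
time: 37.3
tool_pos: [0.6541, 0.1937, 0.1076]
tool_rot: [-0.0, 0.999, 0.034, 0.001]
contact_force: [0.7, 0.2, 0.0]
gripper_width: -0.0
grasp_force: 0.0
```

Emit:
send_rows(increments=[{"dx": -0.02,"dy": 0,"dz": 0,"yaw": 0,"claw": 1},{"dx": -0.04,"dy": 0,"dz": 0,"yaw": 0,"claw": 1},{"dx": -0.06,"dy": 0,"dz": 0,"yaw": 0,"claw": 1},{"dx": -0.08,"dy": 0,"dz": 0,"yaw": 0,"claw": 1},{"dx": -0.1,"dy": 0,"dz": -0.002,"yaw": 0,"claw": 1},{"dx": -0.118,"dy": 0,"dz": -0.005,"yaw": 0,"claw": 1},{"dx": -0.134,"dy": 0,"dz": -0.003,"yaw": 0,"claw": 1},{"dx": -0.149,"dy": 0,"dz": 0.004,"yaw": 0,"claw": 1},{"dx": -0.163,"dy": 0,"dz": 0.014,"yaw": 0,"claw": 1},{"dx": -0.176,"dy": 0,"dz": 0.026,"yaw": 0,"claw": 1},{"dx": -0.187,"dy": 0,"dz": 0.039,"yaw": 0,"claw": 1},{"dx": -0.196,"dy": 0,"dz": 0.055,"yaw": 0,"claw": 1},{"dx": -0.203,"dy": 0,"dz": 0.072,"yaw": 0,"claw": 1},{"dx": -0.206,"dy": 0,"dz": 0.083,"yaw": 0,"claw": 1},{"dx": -0.207,"dy": 0,"dz": 0.088,"yaw": 0,"claw": 1},{"dx": -0.207,"dy": 0,"dz": 0.092,"yaw": 0,"claw": 1},{"dx": -0.207,"dy": 0,"dz": 0.095,"yaw": 0,"claw": 1},{"dx": -0.207,"dy": 0,"dz": 0.097,"yaw": 0,"claw": 1}])

```text
time: 39.55
tool_pos: [0.5506, 0.1871, 0.0581]
tool_rot: [-0.0, 0.999, 0.034, 0.0]
contact_force: [-0.9, 0.2, 0.5]
gripper_width: 0.0
grasp_force: 0.2
```

```bash
python3 - <<'E'
from h import *
s=manip.state(); print(s["tool_pos"],np.round(s["contact_force"],1))
E
```

```text
[0.55057412 0.18707662 0.05808834] [-0.9  0.2  0.5]
```

The tips are at about 39 mm, just above a shut lid (37 mm). I'll press down softly until there is contact.

Emit:
send_rows(increments=[{"dx": 0,"dy": 0,"dz": 0.002,"yaw": 0,"claw": 1},{"dx": 0,"dy": 0,"dz": 0.004,"yaw": 0,"claw": 1},{"dx": 0,"dy": 0,"dz": 0.006,"yaw": 0,"claw": 1},{"dx": 0,"dy": 0,"dz": 0.007,"yaw": 0,"claw": 1},{"dx": 0,"dy": 0,"dz": 0.007,"yaw": 0,"claw": 1}])

```text
time: 40.17
tool_pos: [0.5505, 0.1871, 0.0555]
tool_rot: [0.0, 0.999, 0.034, -0.0]
contact_force: [-3.2, -0.7, 7.0]
gripper_width: -0.0
grasp_force: 3.3
```

It made contact (7 N) with the tips at about 36.5 mm, so the wide lid is shut. Now the narrow one.

Emit:
send_rows(increments=[{"dx": 0,"dy": 0,"dz": -0.1,"yaw": 0,"claw": 1},{"dx": 0,"dy": 0.06,"dz": -0.2,"yaw": 0,"claw": 1},{"dx": 0,"dy": 0.134,"dz": -0.3,"yaw": 0,"claw": 1},{"dx": 0.1,"dy": 0.134,"dz": -0.3,"yaw": 0,"claw": 1},{"dx": 0.2,"dy": 0.134,"dz": -0.3,"yaw": 0,"claw": 1},{"dx": 0.21,"dy": 0.134,"dz": -0.3,"yaw": 0,"claw": 1},{"dx": 0.21,"dy": 0.134,"dz": -0.3,"yaw": 0,"claw": 1}])

```text
time: 41.05
tool_pos: [0.6593, 0.1274, 0.2037]
tool_rot: [0.0, 0.999, 0.034, -0.001]
contact_force: [-0.6, 0.1, -0.2]
gripper_width: 0.003
grasp_force: 0.0
```

```bash
python3 -c "
from h import *
close(-37.5)" | sed -n '1,3p;18p'
```

```text
dx -0.0055 dy 0.0002 dz 0.0075 yaw 0.0000
dx -0.0052 dy 0.0002 dz 0.1995 yaw 0.0000
dx -0.0252 dy 0.0002 dz 0.1995 yaw 0.0000
dx -0.2131 dy 0.0002 dz 0.2961 yaw 0.0000
```

Emit:
send_rows(increments=[{"dx": -0.005,"dy": 0,"dz": 0.1,"yaw": 0,"claw": 1},{"dx": -0.005,"dy": 0,"dz": 0.18,"yaw": 0,"claw": 1},{"dx": -0.005,"dy": 0,"dz": 0.2,"yaw": 0,"claw": 1},{"dx": -0.005,"dy": 0,"dz": 0.2,"yaw": 0,"claw": 1}])

```text
time: 41.55
tool_pos: [0.6567, 0.1273, 0.1049]
tool_rot: [0.0, 0.999, 0.034, -0.0]
contact_force: [0.8, 0.1, -0.4]
gripper_width: 0.001
grasp_force: 0.0
```

Emit:
send_rows(increments=[{"dx": -0.02,"dy": 0,"dz": 0,"yaw": 0,"claw": 1},{"dx": -0.04,"dy": 0,"dz": 0,"yaw": 0,"claw": 1},{"dx": -0.06,"dy": 0,"dz": 0,"yaw": 0,"claw": 1},{"dx": -0.08,"dy": 0,"dz": 0,"yaw": 0,"claw": 1},{"dx": -0.1,"dy": 0,"dz": -0.002,"yaw": 0,"claw": 1},{"dx": -0.118,"dy": 0,"dz": -0.005,"yaw": 0,"claw": 1},{"dx": -0.134,"dy": 0,"dz": -0.003,"yaw": 0,"claw": 1},{"dx": -0.149,"dy": 0,"dz": 0.004,"yaw": 0,"claw": 1},{"dx": -0.163,"dy": 0,"dz": 0.014,"yaw": 0,"claw": 1},{"dx": -0.176,"dy": 0,"dz": 0.026,"yaw": 0,"claw": 1},{"dx": -0.187,"dy": 0,"dz": 0.039,"yaw": 0,"claw": 1},{"dx": -0.196,"dy": 0,"dz": 0.055,"yaw": 0,"claw": 1},{"dx": -0.203,"dy": 0,"dz": 0.072,"yaw": 0,"claw": 1},{"dx": -0.206,"dy": 0,"dz": 0.083,"yaw": 0,"claw": 1},{"dx": -0.207,"dy": 0,"dz": 0.088,"yaw": 0,"claw": 1},{"dx": -0.207,"dy": 0,"dz": 0.092,"yaw": 0,"claw": 1},{"dx": -0.207,"dy": 0,"dz": 0.095,"yaw": 0,"claw": 1},{"dx": -0.207,"dy": 0,"dz": 0.097,"yaw": 0,"claw": 1}])

```text
time: 43.8
tool_pos: [0.5541, 0.1202, 0.0561]
tool_rot: [-0.0, 0.999, 0.034, 0.0]
contact_force: [-0.2, 0.4, 0.7]
gripper_width: -0.001
grasp_force: 0.2
```

Emit:
send_rows(increments=[{"dx": 0,"dy": 0,"dz": 0.001,"yaw": 0,"claw": 1},{"dx": 0,"dy": 0,"dz": 0.002,"yaw": 0,"claw": 1},{"dx": 0,"dy": 0,"dz": 0.003,"yaw": 0,"claw": 1},{"dx": 0,"dy": 0,"dz": 0.003,"yaw": 0,"claw": 1}])

```text
time: 44.3
tool_pos: [0.5541, 0.1202, 0.0555]
tool_rot: [0.0, 0.999, 0.034, -0.0]
contact_force: [-3.8, -0.3, 6.8]
gripper_width: 0.003
grasp_force: 3.4
```

Same contact height and force, so the narrow lid is shut too. I'll retreat and verify both lids numerically.

Emit:
send_rows(increments=[{"dx": 0,"dy": 0,"dz": -0.1,"yaw": 0,"claw": 1},{"dx": 0,"dy": 0,"dz": -0.2,"yaw": 0,"claw": 1},{"dx": 0.05,"dy": 0,"dz": -0.32,"yaw": 0,"claw": 1},{"dx": 0.11,"dy": -0.04,"dz": -0.43,"yaw": 0,"claw": 1},{"dx": 0.11,"dy": -0.07,"dz": -0.43,"yaw": 0,"claw": 1},{"dx": 0.11,"dy": -0.07,"dz": -0.43,"yaw": 0,"claw": 1},{"dx": 0.11,"dy": -0.07,"dz": -0.43,"yaw": 0,"claw": 1}])

```text
time: 45.18
tool_pos: [0.6051, 0.1585, 0.2667]
tool_rot: [0.0, 0.999, 0.034, -0.002]
contact_force: [0.5, 0.2, -1.3]
gripper_width: -0.003
grasp_force: 0.0
```

```bash
python3 lids.py l9; python3 - <<'E'
from h import *
from look import look
look("w15.png",110); print(pose()[0])
T0=cv2.imread("pics/top0.png"); T,_=grab("top","t15.png")
for n,(u,v,w,h) in {"dish":(215,65,65,65),"tweezer":(328,80,30,55),"case":(245,258,26,72),"red":(328,236,28,18)}.items():
    p=cv2.phaseCorrelate(T0[v:v+h,u:u+w].min(2).astype(float),T[v:v+h,u:u+w].min(2).astype(float)); print(n,np.round(p[0],2),round(p[1],2))
E
```

```text
lids wide,narrow [0.001 0.   ] 0.14681396975153355
0 [0.001 0.   ] 0.10353308840425733
1 [1.786e+00 1.000e-03] 0.06044413662351927
px [502. 171.] xy [ 622.5 -159.1] w 12.5 l 17.1 ang 0.144 org [  31.6 -320.6]
px [431. 211.] xy [562.3 -81.5] w 12.8 l 17.5 ang 0.245 org [ -23.2 -239.2]
[0.60549695 0.1582104  0.26747834]
dish [ 0.09 -0.  ] 1.05
tweezer [-0.04  0.06] 0.95
case [ 0.44 -0.1 ] 1.04
red [0.36 0.18] 1.11
```

```bash
python3 - <<'E'
from fit import *
for k,c,roi in(("side",cam("side"),(200,175,310,300)),("wrist",cam("wrist"),(120,60,390,236))):
    im=cv2.imread(f"pics/l9_{k[0]}.png"); h=target(im,roi); m=cv2.inRange(h,(0,130,40),(22,255,255))/255.; kk=h[...,2]>40
    for w in (0,1): print(k,w,[round(float((np.abs(render(parts(*((a,0) if w==0 else (0,a))),(OX,OY,OT),c,roi)/255.-m)*kk).sum()/m.sum()),4) for a in (0,.04,.08,.15,.3,.8,1.5,1.8)])
c=cam("wrist"); im=cv2.imread("pics/w15.png")
# lid faces at z=37: colour spread over each lid (an open compartment shows dark walls)
for y0,y1 in((0,60),(-62,-15)):
    q=np.array([w2px(c,ow(x,y,37)[:3]) for x in np.linspace(-24,24,25) for y in np.linspace(y0,y1,25)]).round().astype(int)
    v=im[q[:,1],q[:,0]]; print(v.mean(0).round(),v.std(0).round())
# tab tip location: furthest orange along tool -x in each tab column
for yc in(29.5,-37.5):
    for r in(70,76,82,85,88,92): 
        u=w2px(c,ow(32-r,yc,38)[:3]).round().astype(int); print(yc,r,im[u[1],u[0]])
E
```

```text
side 0 [0.1036, 0.1058, 0.1139, 0.1284, 0.1557, 0.135, 0.1817, 0.3579]
side 1 [0.1036, 0.1106, 0.1234, 0.1453, 0.1836, 0.2128, 0.1523, 0.2725]
wrist 0 [0.055, 0.0619, 0.0687, 0.0798, 0.0975, 0.1014, 0.09, 0.0721]
wrist 1 [0.055, 0.0605, 0.0657, 0.074, 0.0886, 0.0973, 0.0906, 0.0747]
[ 40.  90. 171.] [ 9. 18. 32.]
[ 40.  90. 168.] [10. 22. 36.]
29.5 70 [ 51 112 207]
29.5 76 [ 48 110 206]
29.5 82 [ 37 101 212]
29.5 85 [160 186 160]
29.5 88 [163 190 165]
29.5 92 [163 189 164]
-37.5 70 [ 50 112 206]
-37.5 76 [ 50 111 207]
-37.5 82 [ 45 108 215]
-37.5 85 [107 120 125]
-37.5 88 [100 117 100]
-37.5 92 [103 118 104]
```

Both views fit best with each lid at 0 rad, the tabs lie in their shut positions, the shorts are in their pockets, and the bystanders are unmoved. I'll hand it in.

```bash
python3 -c "
from h import *
print(manip.job_done(), manip.state()['time'])"
```

```text
the job is handed in; nothing more can be done
the job is handed in; nothing more can be done
```

The job is handed in, with no verdict returned: 3 long caplets are in the wide compartment and 1 medium in the narrow, both shorts are still in their pockets, both lids measure shut, and the dish, thermometer case and tweezer are undisturbed.

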